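Set the bar to the scribed line in the drilling jig and clamp it

TASK

Get the flat steel bar on the plywood drilling jig ready for drilling: press its long edge home along the metal fence until you feel it bear squarely, slide it along the fence under the bush plate until its leading end stands exactly on the line scribed across the board (there is no stop), then throw the toggle clamp's handle down until it locks and holds the bar. The fence is only held by its thumb screws, so push the bar gently, never with more than 20 N, and the jig and its clamp never with more than 25 N; leave the things round the jig where they lie.

Things in the scene. Friction and masses are not known exactly. Their poses are not given: they have to be found in the camera images.
- jig: Drilling jig screwed to the table: plywood board 150 x 320 x 18 mm. Origin: centre of its underside. y: the way the bar slides (to the line); x: across the board to the fence and on to the clamp; z up. In this frame: fence face x = -5 mm (+-5); scribed line y = 110; bush plate over the bar's path y = 25 to 55, out to x = -33, 15 to 26 mm above the board; toggle clamp behind the fence at x = 14 to 72, y = 82, 36 wide.
- fence: Adjustable fence: an aluminium strip 12 mm wide, 304 mm long and 13 mm high on the board, along the jig's y, with slotted ears under two brass thumb screws. The strip was set by the last user anywhere within 5 mm either way of its middle setting and is parallel to the jig's y. Origin: fixed to the board at x = 0, y = 0 in the jig's frame, on the board's top; it does not show the setting.
- fence_face (a point): Foot of the fence face at its middle setting, half way along the board, on the board's top, at x = -5 mm, y = 0 in the jig's frame; axes as the jig's. Fixed to the board: the true face lies anywhere from 5 mm nearer the bar to 5 mm farther off, and must be felt or seen.
- line (a point): Point on the scribed line (1 mm wide dark line right across the near part of the board, parallel to the jig's x) on the board's top, 15 mm from the fence face; axes as the jig's. y = 0 is the middle of the line. The short ticks along the board's near edge are only a scale.
- bar: The stock: plain flat mild-steel bar, 30 mm wide (x), 200 mm long (y), 10 mm thick, square ends, about 0.45 kg, lying loose on the jig's board on the robot's side of the fence, somewhat skew, off the fence, and short of the line. Origin: centre of its underside. Its own +y end is the leading end. Sliding it takes 2 to 4 N (more if it is also rubbed down on the board), so a push of some 10 N is sure to press it home.
- bar_end (a point): Middle of the bar's leading (+y) end face at its lower edge, 100 mm from the bar's origin.
- edge_lead (a point): Point on the lower edge of the bar's long fence-side face (+x face), 15 mm from the bar's middle line and 5 mm from the leading end.
- edge_trail (a point): The same, 5 mm from the trailing end.
- clamp_handle: Handle of the toggle clamp: black rubber grip 18 mm wide (y), 15 mm thick, from 34 to 116 mm out from its hinge. Origin: on the hinge. Raised at the start, it leans up and to the jig's +x; the clamp's arm, on the other side of the hinge, then stands up over the fence to about 115 mm above the table.
- handle_tip (a point): Point in the middle of the grip, 105 mm from its hinge, 11 mm short of the grip's end; the grip's surface is about 8 mm from it. Raised (open): handle 66 degrees above level, point about 150 mm above the table. Locked: handle level along the jig's +x, point 54 mm above the table.
- handle_hinge (a point): Hinge of the handle, at x = 59, y = 82 mm in the jig's frame, 54 mm above the table; axis along the jig's y. The handle swings in the jig's x-z plane.
- clamp_foot: Rubber foot, 16 mm wide, sprung, on the end of the clamp's arm; it comes down on the bar 28 mm short of the line. The linkage goes over centre: pushing the handle near its end takes up to about 3 N; in the last few degrees it drops home by itself and stays locked.
- offcut: Bystander: short offcut of the same bar, 30 x 55 x 10 mm, on the table. Origin: centre of its underside.
- pliers: Bystander: combination pliers, 50 x 173 x 11 mm, flat on the table. Origin: centre of its underside.
- scriber: Bystander: steel scriber like a pen, 8 x 131 x 8 mm, on the table. Origin: centre of its underside.
- spanner: Bystander: combination spanner, 22 x 124 x 6 mm, on the table. Origin: centre of its underside.
Things that resemble listed ones, but are neither listed nor needed, are in the scene too. There is more than one size of the bar; the one meant has the size given above.

How it is judged:
By the outcome, as a careful person would: the job done as asked, in the order asked, and still so for the second after the job is handed in, with the robot touching nothing.
It also fails if it takes over 67 s, if anything falls off the work surface, if the arm or the gripper's body presses on something with over 40 N, if the wrist force passes 120 N, or if a joint passes its speed limit or range.

ROBOT

A 6-joint arm with a two-finger parallel gripper is mounted at the origin on a cart in front of the work surface, level with it; the furniture and walls round the work are solid. World frame = base frame: x ahead of the robot, y to its left, z up, the work surface at z = 0. Lengths are in m, angles in rad, forces in N, time in s.
With the tool pointing down it reaches from about 0.3 to 0.775 m from the base axis. Payload 14.6 kg.
Tool frame: the origin (TCP) lies on the centre line of the jaws, within the pads' length; the fingertips stand ctrl.tcp_to_tips ahead of it and the grasp point (between the pads) lies 2 mm behind it (ctrl.tcp_to_tips is the distance from the TCP to the fingertips, in m); z points along the fingers, y is the line along which they close (so a half turn about z gives the same grasp; the last joint's range is limited). The gripper opens to 94 mm and grips with 3 to 60 N. Pads are 16 mm wide; open, the fingers measure 119 mm over their backs; the gripper's body (75 mm by 177 mm) begins 78 mm behind the grasp point.
Start: joints at [1.279, 0.3, 1.521, -0, 1.321, -0.067], TCP at [0.123, 0.536, 0.222] pointing down, gripper open.
Joint ranges: [-3.03, 3.03], [-0.79, 2.21], [0.23, 2.52], [-1.04, 4.18], [0, 3.07], [-2.55, 2.55]. Speed limits (rad/s): [2.22, 2.22, 2.57, 3.14, 3.14, 3.14].

INTERFACE

Orientations are given as [roll, pitch, yaw] about the fixed x, y, z axes, in that order (R = Rz(yaw) Ry(pitch) Rx(roll)).
In Python, from station import telemetry, viewer, hand_in, ctrl gives the robot as it stands.
- The arm moves only by the tool step_arm, never from a script. Its argument "plan" is a list of rows, each an object of numbers: "dx", "dy", "dz": the shift along the tool's x, y, z scaled (see below); "rx", "ry", "rz": the turn, a rotation vector about the tool's x, y, z scaled (see below); "claw": the closure, from 0 (fully open) to 1 (shut). In form: [{"dx": .., "dy": .., "dz": .., "rx": .., "ry": .., "rz": .., "claw": ..}, ...]. A call has 1 to 10 rows; each row shifts and turns the commanded pose from where the row before left it, along the tool's axes as they then stand; what a row does not reach is not made up. The controller multiplies each number of a shift by 0.1 m and each number of a turn by 90 degrees. A row lasts 1/10 s, in which the tool goes at most 50 mm and 8.59 degrees, less where a joint would pass 70% of its speed; a pose out of reach is approached as far as the arm can. A call with a number of a shift or a turn outside -1 to 1 is refused whole. A call with a gripper value outside its range is refused whole. The fingers move at their own pace and stop on an object; "grip_force" is the grip in N (left out, the last holds). Time passes only in rows, so rows that do not move let the fingers close. It gives the time, the measured TCP pose, the force, the opening and the grip force at its end, in the units of the state.
- telemetry.get_obs(): the state, without advancing time (a new reading comes with each control period).
- viewer.camera(name): name is "scene" or "top" or "wrist"; returns a dict with "img" (384x512x3 uint8, red, green, blue), "z_map" (384x512 float32, m along the optical axis (not along the pixel's ray), 0 where there is no reading), "fx", "fy", "cx", "cy" (pixels), "R" (3x3) and "t" (3): a world point X has camera coordinates R X + t; the wrist camera has in their place "tool_from_camera" (4x4, takes a point from camera to tool coordinates, whose origin is the TCP and whose axes are the flange's). Camera axes: x right, y down, z forward; pixel columns grow to the right and rows downward; lengths in m; the calibration is good to about 2 mm. A picture is of the moment at which its call begins: read the wrist's pose just before it.
- hand_in(): hands the job in; it is judged then, once.
Trained networks look in a picture, given as the dict that the camera call returned (one of the last four; its "shot" number tells which), for a name from the list of things; names that differ only in an ending like _2 or _b are one class to them, and where a whole thing is asked for, a point or a joint stands for the part that bears it (a point fixed in the world has none). Each returns a list of dicts, best first, with "score" (0 to 1); they miss things now and then, are a little off and sometimes report something else, mostly with a low value. They report only what shows in the picture. A call takes as long as a camera call. They do not tell look-alikes from the thing itself.
- viewer.recognise(target, picture): "rect" ([left, top, right, bottom] in pixels, round what is visible of it).
The state is a dict: "time_s": time; "qpos": joint angles; "joint_vel": joint speeds; "tau": joint torques, N m; "ee_pos": TCP position; "eef_rot": TCP orientation; "force": force on the tool from outside, world axes, zero at the start; "moment": the same for the moment, N m; "grip_width": finger opening in m; "grip_force": force on a finger pad.
Only numpy, scipy, OpenCV 4.12 (cv2) and the standard library are available. Lean on these libraries where they do the work, as an engineer would, in place of code of your own. Each camera call takes 0.05 s, during which the arm holds its last target. There are 200 camera calls.

## Working session

There is one attempt and no reset: what is moved stays moved. The work goes in short steps, Python scripts to look and compute and a tool call to move; the robot and the scene stay as the last step left them, time stands still between calls to the robot, and variables do not carry over. Pictures are saved under pics/ and viewed, at most 13 in all, crops included, and the job is handed in when it is done.

Besides the shell and the picture viewer there is one more tool, called after "Call:" by a JSON object that holds its "op" and its "data", one argument or row to a line. step_arm: Moves the arm, as the interface text tells. Shifts and turns lie within -1 to 1; 1 stands for 0.1 m of shift or 90 degrees of turn. Its arguments: {"type":"object","properties":{"plan":{"type":"array"},"grip_force":{"type":"number"}},"required":["plan"]}

```bash
mkdir -p pics
cat > h.py <<'E'
import numpy as np, cv2
from station import telemetry, viewer, hand_in, ctrl
def save(p,n,box=None,s=1):
    im=p["img"][:,:,::-1]
    if box: im=im[box[1]:box[3],box[0]:box[2]]
    if s!=1: im=cv2.resize(im,None,fx=s,fy=s,interpolation=cv2.INTER_CUBIC)
    cv2.imwrite("pics/"+n,im)
def w(p,u,v,z=None):
    "pixel -> world, by depth or on plane z"
    u=np.atleast_1d(u).astype(float);v=np.atleast_1d(v).astype(float)
    r=np.stack([(u-p["cx"])/p["fx"],(v-p["cy"])/p["fy"],np.ones_like(u)],-1)
    R=np.array(p["R"]);c=-R.T@np.array(p["t"])
    d=r@R
    if z is None: k=p["z_map"][v.astype(int),u.astype(int)]
    else: k=(z-c[2])/d[:,2]
    return c+d*k[:,None]
E
python3 - <<'E'
from h import *
o=telemetry.get_obs();print({k:np.round(v,3) for k,v in o.items()},ctrl.tcp_to_tips)
for c in("scene","top"):
    p=viewer.camera(c);save(p,c+".png",s=1.5)
    print(c,p["fx"],np.round(-np.array(p["R"]).T@p["t"],3))
    for n in("jig","fence","bar","clamp_handle","clamp_foot","offcut","pliers","scriber","spanner"):
        for d in viewer.recognise(n,p)[:3]:
            r=d["rect"];print(n,round(d["score"],2),np.round(r),np.round(w(p,(r[0]+r[2])/2,(r[1]+r[3])/2)[0],3))
E
```

```text
{'time_s': np.float64(0.0), 'qpos': array([ 1.279,  0.3  ,  1.522, -0.   ,  1.321, -0.067]), 'joint_vel': array([-0.001, -0.001, -0.001, -0.001, -0.001,  0.001]), 'tau': array([ 1.0000e-03, -5.3181e+01, -3.5273e+01,  7.1000e-02,  2.4000e-02,
       -0.0000e+00]), 'ee_pos': array([0.123, 0.536, 0.222]), 'eef_rot': array([-3.14 , -0.   ,  2.917]), 'force': array([-0.041,  1.18 ,  0.378]), 'moment': array([ 0.023,  0.002, -0.007]), 'grip_force': np.float64(0.0), 'grip_width': np.float64(0.094)} 0.017
scene 385.4334166727423 [-0.299 -0.477  0.832]
jig 0.55 [195. 148. 307. 240.] [0.618 0.026 0.   ]
jig 0.42 [228. 211. 291. 234.] [ 0.478 -0.083  0.031]
fence 0.82 [208. 194. 294. 222.] [ 0.52  -0.026  0.031]
bar 0.89 [232. 209. 292. 235.] [ 0.484 -0.086  0.028]
bar 0.89 [311. 237. 364. 258.] [ 0.513 -0.322  0.008]
bar 0.71 [145. 197. 165. 229.] [0.372 0.244 0.009]
clamp_handle 0.55 [226. 153. 239. 188.] [ 0.713  0.157 -0.002]
clamp_foot 0.24 [198. 154. 307. 240.] [0.587 0.003 0.019]
offcut 0.44 [171. 167. 190. 178.] [0.595 0.309 0.009]
pliers 0.64 [106. 177. 147. 207.] [0.416 0.408 0.002]
scriber 0.64 [347. 198. 360. 222.] [ 0.698 -0.313  0.011]
spanner 0.52 [328. 289. 377. 302.] [ 0.378 -0.412 -0.003]
top 441.0976169973218 [ 0.285 -0.047  1.482]
jig 0.87 [207. 160. 303. 225.] [ 0.533 -0.026  0.02 ]
fence 0.96 [211. 184. 298. 205.] [ 0.525 -0.026  0.022]
fence 0.16 [207. 158. 302. 224.] [ 0.539 -0.026  0.014]
bar 0.77 [241. 196. 299. 214.] [ 0.487 -0.076  0.03 ]
bar 0.76 [320. 192. 365. 200.] [ 0.515 -0.322  0.008]
bar 0.59 [153. 225. 188. 250.] [0.389 0.258 0.009]
offcut 0.54 [149. 167. 165. 182.] [0.605 0.308 0.01 ]
pliers 0.7 [116. 202. 136. 251.] [ 0.429  0.411 -0.   ]
scriber 0.5 [324. 130. 349. 153.] [ 0.706 -0.313  0.004]
spanner 0.65 [359. 230. 382. 247.] [ 0.37  -0.412 -0.007]
```

View pics/top.png

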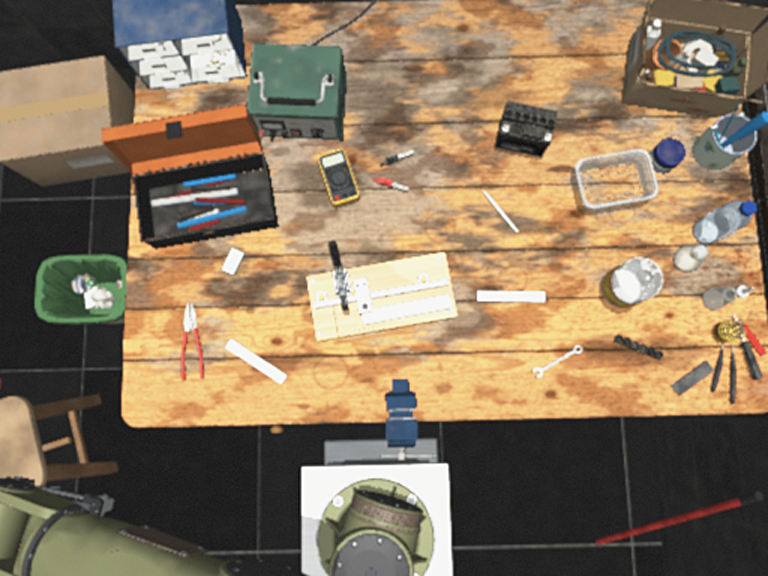

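Run:
```python
from h import *
p=viewer.camera("scene");save(p,"scene2.png",(180,130,320,250),5)
```

```text
(no output)
```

View pics/scene2.png

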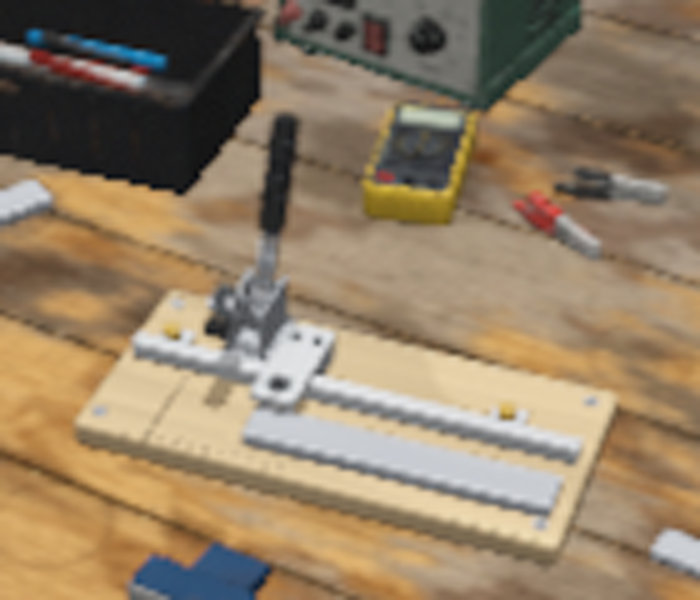

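The top view shows three bars: on the jig (270,205), on the table right of it (343,196), and at left (170,237). The one meant is the one lying on the jig's board beside the fence. The scene crop shows it skew and off the fence, with the line at its left. I'll raise and turn the tool (x along the jig's y, y along the jig's x).

Run:
```python
from h import *
p=viewer.camera("top")
c=np.array([[306,272],[446,253],[456,317],[317,339]])/1.5
P=w(p,c[:,0],c[:,1],0.018);print(P.round(3),P.mean(0))
d=P[0]+P[3]-P[1]-P[2];print("jig y dir angle",np.degrees(np.arctan2(d[1],d[0])))
```

```text
[[ 0.575  0.145  0.018]
 [ 0.611 -0.172  0.018]
 [ 0.465 -0.189  0.018]
 [ 0.423  0.121  0.018]] [ 0.51839446 -0.02405192  0.018     ]
jig y dir angle 97.08732426537846
```

Call:
{"op": "step_arm", "data": {
  "plan": [
    {"rz": 0.0945,"dz": -0.125},
    {"rz": 0.0945,"dz": -0.125},
    {"rz": 0.0945,"dz": -0.125},
    {"rz": 0.0945,"dz": -0.125},
    {"rz": 0.0945,"dz": -0.125},
    {"rz": 0.0945,"dz": -0.125},
    {"rz": 0.0945,"dz": -0.125},
    {"rz": 0.0945,"dz": -0.125}
  ]
}}

```text
$.plan[0]: bad value
```

Call:
{"op": "step_arm", "data": {
  "plan": [
    {"dx": 0,"dy": 0,"dz": -0.125,"rx": 0,"ry": 0,"rz": 0.0945,"claw": 0},
    {"dx": 0,"dy": 0,"dz": -0.125,"rx": 0,"ry": 0,"rz": 0.0945,"claw": 0},
    {"dx": 0,"dy": 0,"dz": -0.125,"rx": 0,"ry": 0,"rz": 0.0945,"claw": 0},
    {"dx": 0,"dy": 0,"dz": -0.125,"rx": 0,"ry": 0,"rz": 0.0945,"claw": 0},
    {"dx": 0,"dy": 0,"dz": -0.125,"rx": 0,"ry": 0,"rz": 0.0945,"claw": 0},
    {"dx": 0,"dy": 0,"dz": -0.125,"rx": 0,"ry": 0,"rz": 0.0945,"claw": 0},
    {"dx": 0,"dy": 0,"dz": -0.125,"rx": 0,"ry": 0,"rz": 0.0945,"claw": 0},
    {"dx": 0,"dy": 0,"dz": -0.125,"rx": 0,"ry": 0,"rz": 0.0945,"claw": 0}
  ]
}}

```text
time_s: 1.9
ee_pos: [0.1226, 0.5361, 0.323]
eef_rot: [-3.142, 0.0, 1.723]
force: [0.0, -0.2, 0.3]
grip_width: 0.0941
grip_force: 0.0
```

Call:
{"op": "step_arm", "data": {
  "plan": [
    {"dx": -0.31,"dy": 0.14,"dz": 0,"rx": 0,"ry": 0,"rz": 0,"claw": 1},
    {"dx": -0.31,"dy": 0.14,"dz": 0,"rx": 0,"ry": 0,"rz": 0,"claw": 1},
    {"dx": -0.31,"dy": 0.14,"dz": 0,"rx": 0,"ry": 0,"rz": 0,"claw": 1},
    {"dx": -0.31,"dy": 0.14,"dz": 0,"rx": 0,"ry": 0,"rz": 0,"claw": 1},
    {"dx": -0.31,"dy": 0.14,"dz": 0,"rx": 0,"ry": 0,"rz": 0,"claw": 1},
    {"dx": -0.31,"dy": 0.14,"dz": 0,"rx": 0,"ry": 0,"rz": 0,"claw": 1},
    {"dx": -0.31,"dy": 0.14,"dz": 0,"rx": 0,"ry": 0,"rz": 0,"claw": 1},
    {"dx": -0.31,"dy": 0.14,"dz": 0,"rx": 0,"ry": 0,"rz": 0,"claw": 1},
    {"dx": -0.31,"dy": 0.14,"dz": 0,"rx": 0,"ry": 0,"rz": 0,"claw": 1},
    {"dx": -0.31,"dy": 0.14,"dz": 0,"rx": 0,"ry": 0,"rz": 0,"claw": 1}
  ]
}}

```text
time_s: 2.9
ee_pos: [0.3102, 0.2509, 0.3226]
eef_rot: [3.141, -0.0, 1.729]
force: [0.6, 0.6, -0.1]
grip_width: 0.0173
grip_force: 0.0
```

Call:
{"op": "step_arm", "data": {
  "plan": [
    {"dx": -0.31,"dy": 0.14,"dz": 0,"rx": 0,"ry": 0,"rz": 0,"claw": 1},
    {"dx": -0.31,"dy": 0.14,"dz": 0,"rx": 0,"ry": 0,"rz": 0,"claw": 1},
    {"dx": -0.31,"dy": 0.14,"dz": 0,"rx": 0,"ry": 0,"rz": 0,"claw": 1},
    {"dx": -0.31,"dy": 0.14,"dz": 0,"rx": 0,"ry": 0,"rz": 0,"claw": 1},
    {"dx": -0.31,"dy": 0.14,"dz": 0,"rx": 0,"ry": 0,"rz": 0,"claw": 1},
    {"dx": -0.31,"dy": 0.14,"dz": 0,"rx": 0,"ry": 0,"rz": 0,"claw": 1},
    {"dx": -0.31,"dy": 0.14,"dz": 0,"rx": 0,"ry": 0,"rz": 0,"claw": 1},
    {"dx": -0.31,"dy": 0.14,"dz": 0,"rx": 0,"ry": 0,"rz": 0,"claw": 1},
    {"dx": -0.31,"dy": 0.14,"dz": 0,"rx": 0,"ry": 0,"rz": 0,"claw": 1},
    {"dx": -0.31,"dy": 0.14,"dz": 0,"rx": 0,"ry": 0,"rz": 0,"claw": 1}
  ]
}}

```text
time_s: 3.9
ee_pos: [0.4975, -0.0333, 0.3225]
eef_rot: [3.141, 0.0, 1.729]
force: [0.5, 0.9, 0.4]
grip_width: 0.0006
grip_force: 0.0
```

```bash
cat >> h.py <<'E'
from scipy.spatial.transform import Rotation as Ro
def wrist():
    o=telemetry.get_obs();p=viewer.camera("wrist")
    T=np.eye(4);T[:3,:3]=Ro.from_euler("xyz",o["eef_rot"]).as_matrix();T[:3,3]=o["ee_pos"]
    M=np.linalg.inv(T@np.array(p["tool_from_camera"]));p["R"]=M[:3,:3];p["t"]=M[:3,3]
    return p,o
E
python3 - <<'E'
from h import *
p,o=wrist();print(o["time_s"],o["ee_pos"],np.array(p["tool_from_camera"]).round(3),p["fx"],p["cx"],p["cy"]);save(p,"w1.png",s=1.5)
np.save("w1.npy",p,allow_pickle=True)
E
```

```text
3.9 [ 0.49752149 -0.03325455  0.32249403] [[ 0.    -0.964 -0.264  0.078]
 [ 1.     0.    -0.001  0.001]
 [ 0.001 -0.264  0.964 -0.161]
 [ 0.     0.     0.     1.   ]] 265.9159257219405 257.03110124514575 190.40608976930534
```

View pics/w1.png

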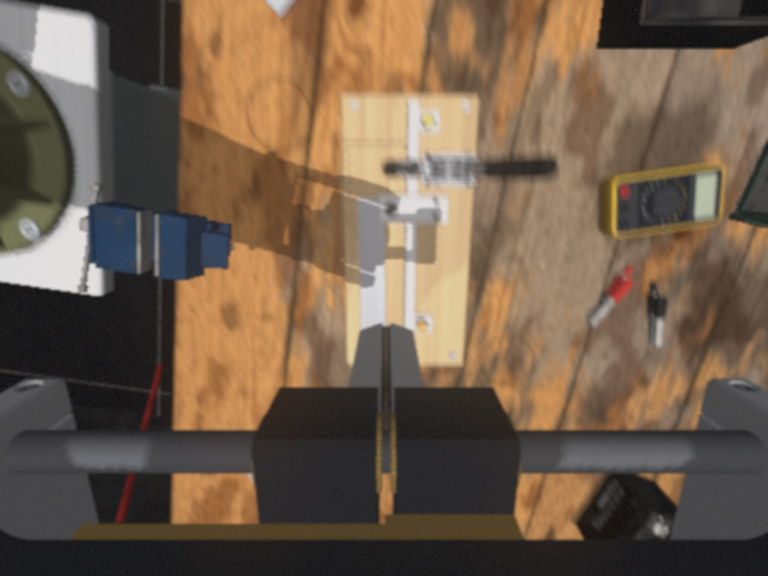

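The wrist view shows the board from (342,94) to (464,366), the line at row 145, the bar (360,195)-(385,325), the fence at column 412 and the handle reaching out to (555,167). Next I fit the jig's pose.

```bash
cat >> h.py <<'E'
def rect(p,jo,ja,z,x0,x1,y0,y1,s):
    "top-down picture of plane z in jig frame; x right, y up; s px per mm"
    W,H=int((x1-x0)*s),int((y1-y0)*s)
    X,Y=np.meshgrid(x0+(np.arange(W)+.5)/s,y1-(np.arange(H)+.5)/s)
    X,Y=X/1000,Y/1000;c,q=np.cos(ja),np.sin(ja)
    P=np.stack([jo[0]+c*X-q*Y,jo[1]+q*X+c*Y,np.full_like(X,z)],-1)@np.array(p["R"]).T+p["t"]
    u=P[...,0]/P[...,2]*p["fx"]+p["cx"];v=P[...,1]/P[...,2]*p["fy"]+p["cy"]
    return cv2.remap(p["img"],u.astype(np.float32),v.astype(np.float32),cv2.INTER_CUBIC)[:,:,::-1]
E
python3 - <<'E'
from h import *
p=np.load("w1.npy",allow_pickle=True).item()
c=np.array([[342,94],[478,94],[464,366],[347.5,366]])/1.5
P=w(p,c[:,0],c[:,1],0.018);print(P.round(4));m=P.mean(0)
a=(P[0]-P[3]);b=P[1]-P[2];e=P[1]-P[0];f=P[2]-P[3]
for k in(a,b,e,f):print(np.linalg.norm(k),np.degrees(np.arctan2(k[1],k[0])))
print(m)
ja=np.arctan2(*(a+b)[[1,0]])-np.pi/2
im=rect(p,m,ja,0.018,-90,190,-170,180,1.7);cv2.imwrite("pics/r1.png",im);print(np.degrees(ja))
E
```

```text
[[ 0.4262  0.12    0.018 ]
 [ 0.5697  0.1429  0.018 ]
 [ 0.6216 -0.1719  0.018 ]
 [ 0.4743 -0.1955  0.018 ]]
0.31915206809233465 98.68377521787947
0.319084648505615 99.3633969163286
0.1453803691213346 9.06581543007783
0.14916567549789728 9.09063977707684
[ 0.52296006 -0.02615068  0.018     ]
9.023550171056314
```

View pics/r1.png

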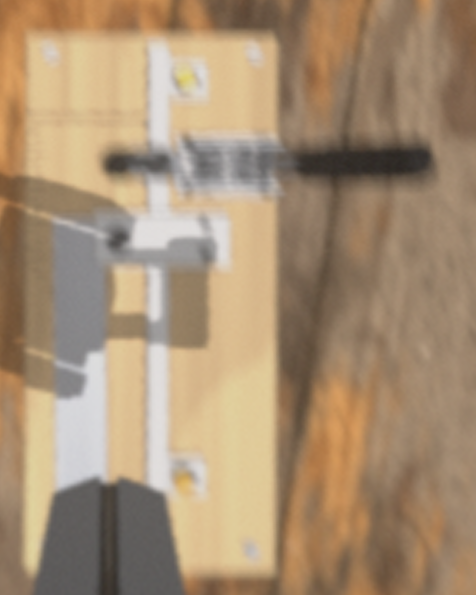

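Run:
```python
from h import *
p=np.load("w1.npy",allow_pickle=True).item()
for u,v in((228,245),(200,240),(175,240),(110,240),(375,260),(415,270),(555,167)):print(u,v,w(p,u/1.5,v/1.5)[0].round(3))
```

```text
228 245 [ 0.333 -0.051  0.068]
200 240 [0.486 0.044 0.483]
175 240 [ 0.288 -0.05   0.088]
110 240 [ 0.223 -0.061  0.086]
375 260 [ 0.488 -0.051  0.028]
415 270 [ 0.536 -0.055  0.029]
555 167 [0.616 0.072 0.156]
```

Call:
{"op": "step_arm", "data": {
  "plan": [
    {"dx": -0.22,"dy": -0.3,"dz": 0.0,"rx": 0,"ry": 0,"rz": 0,"claw": 1},
    {"dx": -0.22,"dy": -0.3,"dz": 0.0,"rx": 0,"ry": 0,"rz": 0,"claw": 1},
    {"dx": 0,"dy": 0,"dz": 0.3,"rx": 0,"ry": 0,"rz": 0,"claw": 1},
    {"dx": 0,"dy": 0,"dz": 0.3,"rx": 0,"ry": 0,"rz": 0,"claw": 1},
    {"dx": 0,"dy": 0,"dz": 0.3,"rx": 0,"ry": 0,"rz": 0,"claw": 1},
    {"dx": 0,"dy": 0,"dz": 0.3,"rx": 0,"ry": 0,"rz": 0,"claw": 1},
    {"dx": 0,"dy": 0,"dz": 0.0,"rx": 0,"ry": 0,"rz": 0,"claw": 1}
  ]
}}

```text
time_s: 4.65
ee_pos: [0.4432, -0.0844, 0.1996]
eef_rot: [-3.137, -0.002, 1.729]
force: [-0.5, -0.2, 0.4]
grip_width: 0.0003
grip_force: 0.0
```

Call:
{"op": "step_arm", "data": {
  "plan": [
    {"dx": 0,"dy": 0,"dz": 0.4,"rx": 0,"ry": 0,"rz": 0,"claw": 1},
    {"dx": 0,"dy": 0,"dz": 0.4,"rx": 0,"ry": 0,"rz": 0,"claw": 1},
    {"dx": 0,"dy": 0,"dz": 0.4,"rx": 0,"ry": 0,"rz": 0,"claw": 1},
    {"dx": 0,"dy": 0,"dz": 0.2,"rx": 0,"ry": 0,"rz": 0,"claw": 1},
    {"dx": 0,"dy": 0,"dz": 0.2,"rx": 0,"ry": 0,"rz": 0,"claw": 1},
    {"dx": 0,"dy": 0,"dz": 0.02,"rx": 0,"ry": 0,"rz": 0,"claw": 1},
    {"dx": 0,"dy": 0,"dz": 0.0,"rx": 0,"ry": 0,"rz": 0,"claw": 1}
  ]
}}

```text
time_s: 5.35
ee_pos: [0.4453, -0.085, 0.0416]
eef_rot: [3.141, 0.0, 1.729]
force: [-0.6, 0.4, 0.4]
grip_width: 0.0004
grip_force: 0.0
```

Run:
```python
from h import *
p,o=wrist();print(o["ee_pos"],o["force"].round(2))
jo=np.array([.523,-.0262]);ja=.1575
im=rect(p,jo,ja,0.028,-100,80,-60,140,3);cv2.imwrite("pics/r2.png",im)
```

```text
[ 0.44534609 -0.08497552  0.0415638 ] [-0.62  0.38  0.35]
```

View pics/r2.png

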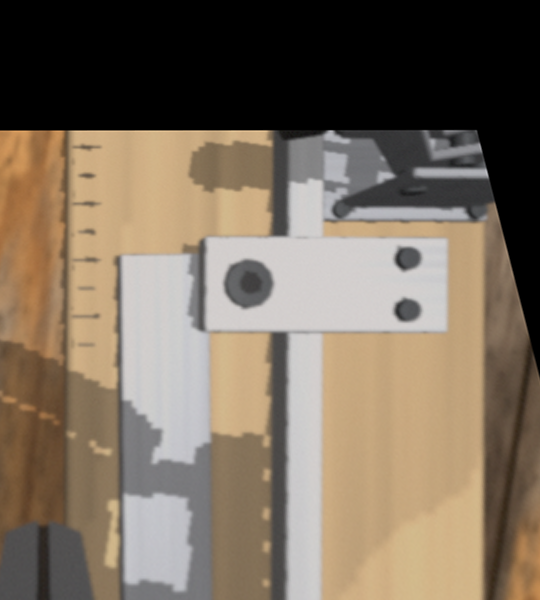

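Call:
{"op": "step_arm", "data": {
  "plan": [
    {"dx": 0,"dy": 0,"dz": 0.04,"rx": 0,"ry": 0,"rz": 0,"claw": 1},
    {"dx": 0,"dy": 0.04,"dz": 0,"rx": 0,"ry": 0,"rz": 0,"claw": 1},
    {"dx": 0,"dy": 0.04,"dz": 0,"rx": 0,"ry": 0,"rz": 0,"claw": 1},
    {"dx": 0,"dy": 0.015,"dz": 0,"rx": 0,"ry": 0,"rz": 0,"claw": 1},
    {"dx": 0,"dy": 0.015,"dz": 0,"rx": 0,"ry": 0,"rz": 0,"claw": 1},
    {"dx": 0,"dy": 0.015,"dz": 0,"rx": 0,"ry": 0,"rz": 0,"claw": 1},
    {"dx": 0,"dy": 0.015,"dz": 0,"rx": 0,"ry": 0,"rz": 0,"claw": 1},
    {"dx": 0,"dy": 0.015,"dz": 0,"rx": 0,"ry": 0,"rz": 0,"claw": 1},
    {"dx": 0,"dy": 0.015,"dz": 0,"rx": 0,"ry": 0,"rz": 0,"claw": 1},
    {"dx": 0,"dy": 0.015,"dz": 0,"rx": 0,"ry": 0,"rz": 0,"claw": 1}
  ]
}}

```text
time_s: 6.4
ee_pos: [0.4627, -0.0819, 0.0364]
eef_rot: [-3.141, -0.0, 1.729]
force: [-2.7, 0.2, 1.2]
grip_width: 0.0005
grip_force: 1.5
```

Call:
{"op": "step_arm", "data": {
  "plan": [
    {"dx": 0,"dy": 0.015,"dz": -0.01,"rx": 0,"ry": 0,"rz": 0,"claw": 1},
    {"dx": 0,"dy": 0.015,"dz": 0,"rx": 0,"ry": 0,"rz": 0,"claw": 1},
    {"dx": 0,"dy": 0.015,"dz": 0,"rx": 0,"ry": 0,"rz": 0,"claw": 1},
    {"dx": 0,"dy": 0.015,"dz": 0,"rx": 0,"ry": 0,"rz": 0,"claw": 1},
    {"dx": 0,"dy": 0.015,"dz": 0,"rx": 0,"ry": 0,"rz": 0,"claw": 1},
    {"dx": 0,"dy": 0.015,"dz": 0,"rx": 0,"ry": 0,"rz": 0,"claw": 1},
    {"dx": 0,"dy": 0.015,"dz": 0,"rx": 0,"ry": 0,"rz": 0,"claw": 1},
    {"dx": 0,"dy": 0.015,"dz": 0,"rx": 0,"ry": 0,"rz": 0,"claw": 1},
    {"dx": 0,"dy": 0.015,"dz": 0,"rx": 0,"ry": 0,"rz": 0,"claw": 1},
    {"dx": 0,"dy": 0.01,"dz": 0,"rx": 0,"ry": 0,"rz": 0,"claw": 1}
  ]
}}

```text
time_s: 7.4
ee_pos: [0.4774, -0.0796, 0.0374]
eef_rot: [3.142, 0.0, 1.729]
force: [-2.2, -0.5, 1.0]
grip_width: 0.0005
grip_force: 1.5
```

Call:
{"op": "step_arm", "data": {
  "plan": [
    {"dx": 0,"dy": 0.01,"dz": 0,"rx": 0,"ry": 0,"rz": 0,"claw": 1},
    {"dx": 0,"dy": 0.01,"dz": 0,"rx": 0,"ry": 0,"rz": 0,"claw": 1},
    {"dx": 0,"dy": 0.005,"dz": 0,"rx": 0,"ry": 0,"rz": 0,"claw": 1},
    {"dx": 0,"dy": 0.005,"dz": 0,"rx": 0,"ry": 0,"rz": 0,"claw": 1},
    {"dx": 0,"dy": 0.005,"dz": 0,"rx": 0,"ry": 0,"rz": 0,"claw": 1}
  ]
}}

```text
time_s: 7.9
ee_pos: [0.4807, -0.0791, 0.0375]
eef_rot: [3.142, 0.0, 1.729]
force: [-2.7, -0.3, 1.6]
grip_width: 0.0004
grip_force: 1.5
```

Call:
{"op": "step_arm", "data": {
  "plan": [
    {"dx": 0,"dy": 0.005,"dz": 0,"rx": 0,"ry": 0,"rz": 0,"claw": 1},
    {"dx": 0,"dy": 0.005,"dz": 0,"rx": 0,"ry": 0,"rz": 0,"claw": 1},
    {"dx": 0,"dy": 0.005,"dz": 0,"rx": 0,"ry": 0,"rz": 0,"claw": 1}
  ]
}}

```text
time_s: 8.2
ee_pos: [0.4822, -0.0788, 0.0374]
eef_rot: [3.142, 0.0, 1.729]
force: [-2.2, -0.9, 1.6]
grip_width: 0.0002
grip_force: 1.4
```

Call:
{"op": "step_arm", "data": {
  "plan": [
    {"dx": 0,"dy": 0.005,"dz": 0,"rx": 0,"ry": 0,"rz": 0,"claw": 1},
    {"dx": 0,"dy": 0.005,"dz": 0,"rx": 0,"ry": 0,"rz": 0,"claw": 1},
    {"dx": 0,"dy": 0.005,"dz": 0,"rx": 0,"ry": 0,"rz": 0,"claw": 1}
  ]
}}

```text
time_s: 8.5
ee_pos: [0.4837, -0.0786, 0.0375]
eef_rot: [3.142, 0.0, 1.729]
force: [-2.7, -0.6, 0.2]
grip_width: 0.0004
grip_force: 1.5
```

Call:
{"op": "step_arm", "data": {
  "plan": [
    {"dx": 0,"dy": 0.005,"dz": 0,"rx": 0,"ry": 0,"rz": 0,"claw": 1},
    {"dx": 0,"dy": 0.005,"dz": 0,"rx": 0,"ry": 0,"rz": 0,"claw": 1}
  ]
}}

```text
time_s: 8.7
ee_pos: [0.4845, -0.0784, 0.0374]
eef_rot: [-3.141, -0.0, 1.729]
force: [-2.6, 0.0, 2.1]
grip_width: 0.0003
grip_force: 1.9
```

Run:
```python
from h import *
p,o=wrist();print(o["ee_pos"],o["force"].round(2))
jo=np.array([.523,-.0262]);ja=.1575
im=rect(p,jo,ja,0.028,-60,40,-60,120,4)
cv2.imwrite("pics/r3.png",im[:600])
```

```text
[ 0.48454525 -0.07836547  0.03740446] [-2.57  0.03  2.09]
```

View pics/r3.png

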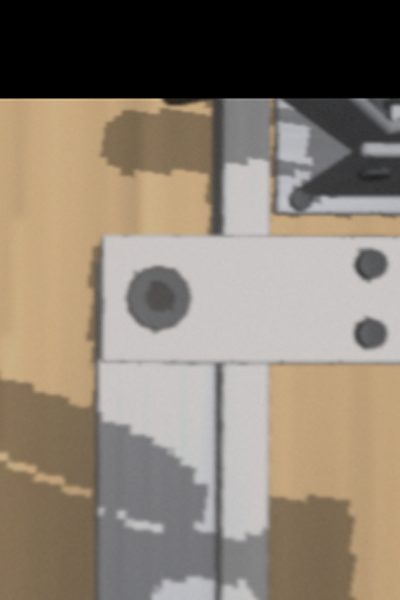

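The bar is under the bush plate's near side, and only a thin dark gap at column 219 remains to the fence.

Call:
{"op": "step_arm", "data": {
  "plan": [
    {"dx": 0,"dy": 0.005,"dz": 0,"rx": 0,"ry": 0,"rz": 0,"claw": 1},
    {"dx": 0,"dy": 0.005,"dz": 0,"rx": 0,"ry": 0,"rz": 0,"claw": 1}
  ]
}}

```text
time_s: 8.95
ee_pos: [0.4851, -0.0782, 0.0373]
eef_rot: [-3.14, -0.0, 1.729]
force: [-8.9, -1.4, 5.8]
grip_width: 0.0002
grip_force: 5.1
```

Call:
{"op": "step_arm", "data": {
  "plan": [
    {"dx": 0,"dy": 0.003,"dz": 0,"rx": 0,"ry": 0,"rz": 0,"claw": 1},
    {"dx": 0,"dy": 0.003,"dz": 0,"rx": 0,"ry": 0,"rz": 0,"claw": 1}
  ]
}}

```text
time_s: 9.15
ee_pos: [0.4852, -0.0782, 0.0372]
eef_rot: [-3.139, -0.001, 1.729]
force: [-12.7, -1.3, 7.6]
grip_width: 0.0005
grip_force: 7.0
```

Call:
{"op": "step_arm", "data": {
  "plan": [
    {"dx": 0,"dy": 0.003,"dz": 0,"rx": 0,"ry": 0,"rz": 0,"claw": 1}
  ]
}}

```text
time_s: 9.25
ee_pos: [0.4852, -0.0782, 0.0372]
eef_rot: [-3.138, -0.001, 1.729]
force: [-14.9, -1.4, 8.5]
grip_width: 0.0005
grip_force: 8.2
```

Firm, square bearing: the force rises with no more motion. Now back off and go round to the trailing end.

Call:
{"op": "step_arm", "data": {
  "plan": [
    {"dx": 0,"dy": -0.05,"dz": 0,"rx": 0,"ry": 0,"rz": 0,"claw": 1},
    {"dx": 0,"dy": -0.15,"dz": 0,"rx": 0,"ry": 0,"rz": 0,"claw": 1},
    {"dx": -0.2,"dy": 0,"dz": 0,"rx": 0,"ry": 0,"rz": 0,"claw": 1},
    {"dx": -0.3,"dy": 0,"dz": 0,"rx": 0,"ry": 0,"rz": 0,"claw": 1},
    {"dx": -0.3,"dy": 0,"dz": 0,"rx": 0,"ry": 0,"rz": 0,"claw": 1},
    {"dx": -0.3,"dy": 0,"dz": 0,"rx": 0,"ry": 0,"rz": 0,"claw": 1},
    {"dx": -0.2,"dy": 0,"dz": 0,"rx": 0,"ry": 0,"rz": 0,"claw": 1},
    {"dx": 0,"dy": 0,"dz": 0,"rx": 0,"ry": 0,"rz": 0,"claw": 1}
  ]
}}

```text
time_s: 10.05
ee_pos: [0.4877, -0.2117, 0.0375]
eef_rot: [3.14, 0.001, 1.727]
force: [-0.4, 0.2, -0.1]
grip_width: 0.0004
grip_force: 0.0
```

```bash
cat >> h.py <<'E'
jo=np.array([.523,-.0262]);ja=.1575
def tj(o):
    d=o["ee_pos"][:2]-jo;c,s=np.cos(ja),np.sin(ja);return np.round(1000*np.array([c*d[0]+s*d[1],-s*d[0]+c*d[1],o["ee_pos"][2]]),1)
E
python3 - <<'E'
from h import *
p,o=wrist();print(tj(o),o["force"].round(2))
a=rect(p,jo,ja,0.028,-80,60,-175,25,3)
p=viewer.camera("top");
b=rect(p,jo,ja,0.028,-80,60,-175,25,3)
cv2.imwrite("pics/r4.png",np.hstack([a,b])[:, :800])
E
```

```text
[ -64.  -177.6   37.5] [-0.41  0.2  -0.09]
```

View pics/r4.png

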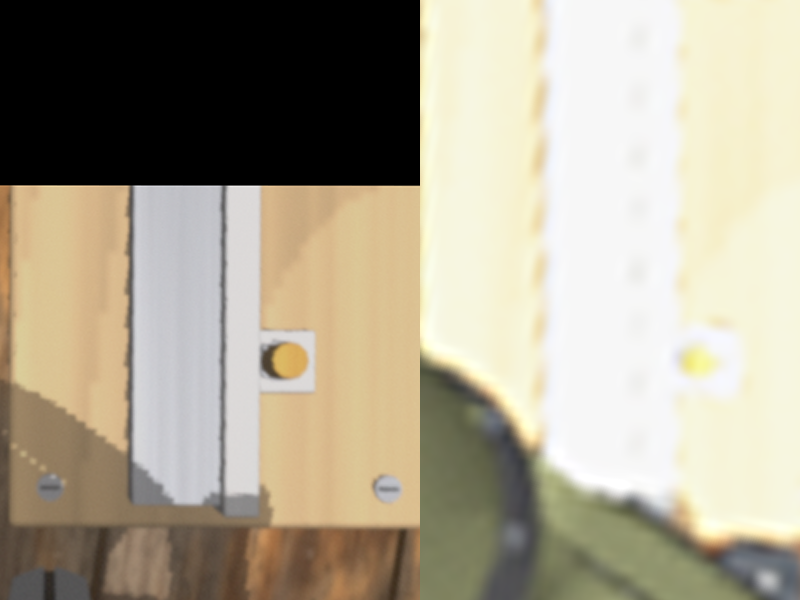

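The bar is flush and parallel to the fence (seam at column 222), with its trailing end at row 504 (jig y = -143). It needs about 53 mm of slide.

Call:
{"op": "step_arm", "data": {
  "plan": [
    {"dx": 0,"dy": 0.2,"dz": 0,"rx": 0,"ry": 0,"rz": 0,"claw": 1},
    {"dx": 0,"dy": 0.23,"dz": 0,"rx": 0,"ry": 0,"rz": 0,"claw": 1},
    {"dx": 0.1,"dy": 0,"dz": 0,"rx": 0,"ry": 0,"rz": 0.001,"claw": 1},
    {"dx": 0.06,"dy": 0,"dz": 0,"rx": 0,"ry": 0,"rz": 0,"claw": 1},
    {"dx": 0.02,"dy": 0,"dz": 0,"rx": 0,"ry": 0,"rz": 0,"claw": 1},
    {"dx": 0.02,"dy": 0,"dz": 0,"rx": 0,"ry": 0,"rz": 0,"claw": 1},
    {"dx": 0.02,"dy": 0,"dz": 0,"rx": 0,"ry": 0,"rz": 0,"claw": 1},
    {"dx": 0.02,"dy": 0,"dz": 0,"rx": 0,"ry": 0,"rz": 0,"claw": 1}
  ]
}}

```text
time_s: 10.95
ee_pos: [0.5257, -0.1795, 0.0376]
eef_rot: [-3.142, 0.001, 1.727]
force: [-0.6, -3.8, 0.7]
grip_width: 0.0006
grip_force: 1.7
```

Call:
{"op": "step_arm", "data": {
  "plan": [
    {"dx": 0.02,"dy": 0,"dz": 0,"rx": 0,"ry": 0,"rz": 0,"claw": 1},
    {"dx": 0.02,"dy": 0,"dz": 0,"rx": 0,"ry": 0,"rz": 0,"claw": 1},
    {"dx": 0.02,"dy": 0,"dz": 0,"rx": 0,"ry": 0,"rz": 0,"claw": 1},
    {"dx": 0.02,"dy": 0,"dz": 0,"rx": 0,"ry": 0,"rz": 0,"claw": 1}
  ]
}}

```text
time_s: 11.35
ee_pos: [0.5247, -0.1712, 0.0375]
eef_rot: [3.142, 0.0, 1.728]
force: [-1.3, -3.9, 0.7]
grip_width: 0.0004
grip_force: 1.7
```

Run:
```python
from h import *
o=telemetry.get_obs();print(tj(o),o["force"].round(2),o["eef_rot"])
```

```text
[ -21.1 -143.5   37.5] [-1.32 -3.92  0.69] [3.14157345e+00 1.21832275e-04 1.72763491e+00]
```

Call:
{"op": "step_arm", "data": {
  "plan": [
    {"dx": 0.02,"dy": 0,"dz": 0,"rx": 0,"ry": 0,"rz": 0,"claw": 1},
    {"dx": 0.02,"dy": 0,"dz": 0,"rx": 0,"ry": 0,"rz": 0,"claw": 1},
    {"dx": 0.02,"dy": 0,"dz": 0,"rx": 0,"ry": 0,"rz": 0,"claw": 1},
    {"dx": 0.02,"dy": 0,"dz": 0,"rx": 0,"ry": 0,"rz": 0,"claw": 1},
    {"dx": 0.02,"dy": 0,"dz": 0,"rx": 0,"ry": 0,"rz": 0,"claw": 1},
    {"dx": 0.02,"dy": 0,"dz": 0,"rx": 0,"ry": 0,"rz": 0,"claw": 1},
    {"dx": 0.02,"dy": 0,"dz": 0,"rx": 0,"ry": 0,"rz": 0,"claw": 1},
    {"dx": 0.02,"dy": 0,"dz": 0,"rx": 0,"ry": 0,"rz": 0,"claw": 1},
    {"dx": 0.02,"dy": 0,"dz": 0,"rx": 0,"ry": 0,"rz": 0,"claw": 1},
    {"dx": 0.02,"dy": 0,"dz": 0,"rx": 0,"ry": 0,"rz": 0,"claw": 1}
  ]
}}

```text
time_s: 12.35
ee_pos: [0.5216, -0.1513, 0.0375]
eef_rot: [3.141, 0.0, 1.728]
force: [-1.2, -3.2, 2.3]
grip_width: 0.0004
grip_force: 1.6
```

Call:
{"op": "step_arm", "data": {
  "plan": [
    {"dx": 0.02,"dy": 0,"dz": 0,"rx": 0,"ry": 0,"rz": 0,"claw": 1},
    {"dx": 0.02,"dy": 0,"dz": 0,"rx": 0,"ry": 0,"rz": 0,"claw": 1},
    {"dx": 0.02,"dy": 0,"dz": 0,"rx": 0,"ry": 0,"rz": 0,"claw": 1},
    {"dx": 0.02,"dy": 0,"dz": 0,"rx": 0,"ry": 0,"rz": 0,"claw": 1},
    {"dx": 0.02,"dy": 0,"dz": 0,"rx": 0,"ry": 0,"rz": 0,"claw": 1},
    {"dx": 0.02,"dy": 0,"dz": 0,"rx": 0,"ry": 0,"rz": 0,"claw": 1},
    {"dx": 0.02,"dy": 0,"dz": 0,"rx": 0,"ry": 0,"rz": 0,"claw": 1},
    {"dx": 0.02,"dy": 0,"dz": 0,"rx": 0,"ry": 0,"rz": 0,"claw": 1},
    {"dx": 0.02,"dy": 0,"dz": 0,"rx": 0,"ry": 0,"rz": 0,"claw": 1}
  ]
}}

```text
time_s: 13.25
ee_pos: [0.5187, -0.1336, 0.0375]
eef_rot: [3.142, 0.0, 1.728]
force: [0.8, -3.9, 1.7]
grip_width: 0.0004
grip_force: 1.4
```

Run:
```python
from h import *
p,o=wrist();print(tj(o),o["force"].round(2),o["eef_rot"])
cv2.imwrite("pics/r5.png",rect(p,jo,ja,0.028,-80,40,-80,120,4))
P=np.array(p["R"])
print(-P.T@p["t"])
```

```text
[ -21.  -105.4   37.5] [ 0.83 -3.86  1.71] [3.14158938e+00 2.25585822e-05 1.72775504e+00]
[ 0.50716093 -0.05672783  0.1983505 ]
```

Call:
{"op": "step_arm", "data": {
  "plan": [
    {"dx": -0.05,"dy": 0,"dz": 0,"rx": 0,"ry": 0,"rz": 0,"claw": 1},
    {"dx": -0.05,"dy": 0,"dz": -0.2,"rx": 0,"ry": 0,"rz": 0,"claw": 1},
    {"dx": 0,"dy": 0,"dz": -0.45,"rx": 0,"ry": 0,"rz": 0,"claw": 1},
    {"dx": 0,"dy": 0,"dz": -0.45,"rx": 0,"ry": 0,"rz": 0,"claw": 1},
    {"dx": 0,"dy": 0,"dz": -0.45,"rx": 0,"ry": 0,"rz": 0,"claw": 1},
    {"dx": 0.4,"dy": -0.05,"dz": -0.2,"rx": 0,"ry": 0,"rz": 0,"claw": 1},
    {"dx": 0.45,"dy": -0.05,"dz": 0,"rx": 0,"ry": 0,"rz": 0,"claw": 1},
    {"dx": 0.45,"dy": -0.05,"dz": 0,"rx": 0,"ry": 0,"rz": 0,"claw": 1},
    {"dx": 0.3,"dy": -0.05,"dz": 0,"rx": 0,"ry": 0,"rz": 0,"claw": 1},
    {"dx": 0,"dy": 0,"dz": 0,"rx": 0,"ry": 0,"rz": 0,"claw": 1}
  ]
}}

```text
time_s: 14.3
ee_pos: [0.4746, 0.0139, 0.2125]
eef_rot: [-3.141, -0.001, 1.731]
force: [0.6, -0.4, -0.0]
grip_width: 0.0006
grip_force: 0.0
```

Run:
```python
from h import *
telemetry.get_obs();p,o=wrist();print(o["time_s"],tj(o),o["force"].round(2),o["joint_vel"].round(3))
np.save("w2.npy",p,allow_pickle=True)
cv2.imwrite("pics/r5.png",np.hstack([rect(p,jo,ja,0.018,-80,10,70,170,6)[:590], rect(p,jo,ja,0.028,-50,-5,70,170,5)[:500,:].copy() if 0 else rect(p,jo,ja,0.028,-48,-5,70,170,6)[:590]]))
```

```text
14.3 [-41.5  47.2 212.5] [ 0.58 -0.42 -0.02] [-0.066  0.028 -0.035 -0.014 -0.002 -0.063]
```

View pics/r5.png

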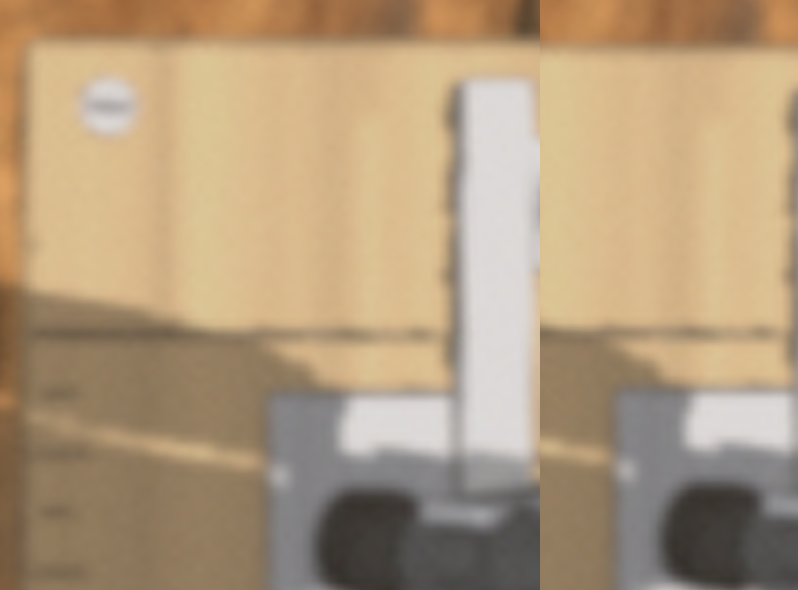

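Line at row 333 and the bar's end at about row 391: roughly 9 to 10 mm to go. I'll measure it by intensity profile.

```bash
cat >> h.py <<'E'
def prof(p,z,x0,x1,y0=95,y1=122,s=6):
    g=cv2.cvtColor(rect(p,jo,ja,z,x0,x1,y0,y1,s),cv2.COLOR_BGR2GRAY).astype(float).mean(1)
    return y1-(np.arange(len(g))+.5)/s,g
E
python3 - <<'E'
from h import *
p=np.load("w2.npy",allow_pickle=True).item()
print("cam",-np.array(p["R"]).T@p["t"])
for z,x0,x1 in((.018,-70,-50),(.018,-30,-15),(.018,-20,-10),(.028,-20,-8),(.028,-34,-26)):
    y,g=prof(p,z,x0,x1);print(z,x0,x1);print(" ".join(f"{a:.1f}:{b:.0f}" for a,b in zip(y[::3],g[::3])))
E
```

```text
cam [0.46283832 0.09053207 0.37347262]
0.018 -70 -50
121.9:188 121.4:186 120.9:183 120.4:177 119.9:171 119.4:162 118.9:154 118.4:148 117.9:141 117.4:137 116.9:131 116.4:125 115.9:120 115.4:112 114.9:105 114.4:101 113.9:102 113.4:107 112.9:114 112.4:119 111.9:123 111.4:125 110.9:125 110.4:126 109.9:126 109.4:126 108.9:126 108.4:126 107.9:126 107.4:125 106.9:125 106.4:125 105.9:124 105.4:124 104.9:123 104.4:123 103.9:123 103.4:124 102.9:124 102.4:125 101.9:125 101.4:126 100.9:127 100.4:128 99.9:129 99.4:131 98.9:134 98.4:138 97.9:141 97.4:145 96.9:147 96.4:148 95.9:146 95.4:142
0.018 -30 -15
121.9:189 121.4:189 120.9:189 120.4:189 119.9:189 119.4:189 118.9:189 118.4:189 117.9:189 117.4:189 116.9:187 116.4:184 115.9:179 115.4:168 114.9:157 114.4:150 113.9:150 113.4:155 112.9:165 112.4:174 111.9:183 111.4:187 110.9:187 110.4:187 109.9:186 109.4:184 108.9:183 108.4:181 107.9:179 107.4:177 106.9:174 106.4:167 105.9:161 105.4:153 104.9:146 104.4:144 103.9:148 103.4:157 102.9:166 102.4:170 101.9:172 101.4:174 100.9:175 100.4:176 99.9:177 99.4:178 98.9:179 98.4:179 97.9:179 97.4:179 96.9:178 
[... 957 characters left out ...]
.4:211 102.9:215 102.4:217 101.9:218 101.4:217 100.9:217 100.4:217 99.9:217 99.4:217 98.9:218 98.4:217 97.9:217 97.4:214 96.9:207 96.4:199 95.9:185 95.4:171
0.028 -34 -26
121.9:188 121.4:189 120.9:188 120.4:188 119.9:188 119.4:188 118.9:188 118.4:188 117.9:188 117.4:188 116.9:185 116.4:182 115.9:174 115.4:161 114.9:151 114.4:147 113.9:152 113.4:160 112.9:169 112.4:176 111.9:179 111.4:177 110.9:171 110.4:166 109.9:159 109.4:152 108.9:147 108.4:142 107.9:139 107.4:136 106.9:131 106.4:127 105.9:122 105.4:120 104.9:119 104.4:121 103.9:125 103.4:129 102.9:131 102.4:132 101.9:132 101.4:132 100.9:131 100.4:131 99.9:131 99.4:131 98.9:131 98.4:131 97.9:131 97.4:131 96.9:131 96.4:131 95.9:131 95.4:131
```

Call:
{"op": "step_arm", "data": {
  "plan": [
    {"dx": -0.3,"dy": 0.05,"dz": 0,"rx": 0,"ry": 0,"rz": 0,"claw": 1},
    {"dx": -0.45,"dy": 0.05,"dz": 0,"rx": 0,"ry": 0,"rz": 0,"claw": 1},
    {"dx": -0.45,"dy": 0.05,"dz": 0,"rx": 0,"ry": 0,"rz": 0,"claw": 1},
    {"dx": -0.4,"dy": 0.06,"dz": 0,"rx": 0,"ry": 0,"rz": 0,"claw": 1},
    {"dx": 0,"dy": 0,"dz": 0.35,"rx": 0,"ry": 0,"rz": 0,"claw": 1},
    {"dx": 0,"dy": 0,"dz": 0.45,"rx": 0,"ry": 0,"rz": 0,"claw": 1},
    {"dx": 0,"dy": 0,"dz": 0.45,"rx": 0,"ry": 0,"rz": 0,"claw": 1},
    {"dx": 0,"dy": 0,"dz": 0.3,"rx": 0,"ry": 0,"rz": 0,"claw": 1},
    {"dx": 0,"dy": 0,"dz": 0,"rx": 0,"ry": 0,"rz": 0,"claw": 1}
  ]
}}

```text
time_s: 15.25
ee_pos: [0.5191, -0.1439, 0.0535]
eef_rot: [-3.135, -0.004, 1.726]
force: [-0.5, -1.1, 0.1]
grip_width: 0.0001
grip_force: 0.0
```

Run:
```python
from h import *
o=telemetry.get_obs();print(tj(o),o["force"].round(2),o["eef_rot"])
```

```text
[ -22.3 -115.6   53.5] [-0.48 -1.05  0.15] [-3.13503374 -0.0035584   1.72645551]
```

Call:
{"op": "step_arm", "data": {
  "plan": [
    {"dx": 0,"dy": 0,"dz": 0.07,"rx": 0,"ry": 0,"rz": 0,"claw": 1},
    {"dx": 0,"dy": 0,"dz": 0.05,"rx": 0,"ry": 0,"rz": 0,"claw": 1},
    {"dx": 0,"dy": 0,"dz": 0,"rx": 0,"ry": 0,"rz": 0,"claw": 1}
  ]
}}

```text
time_s: 15.55
ee_pos: [0.5217, -0.1438, 0.0461]
eef_rot: [3.141, 0.001, 1.728]
force: [0.0, 0.1, 1.1]
grip_width: 0.0005
grip_force: 0.0
```

Run:
```python
from h import *
o=telemetry.get_obs();print(tj(o),o["force"].round(2),o["eef_rot"])
```

```text
[ -19.7 -115.9   46.1] [0.01 0.1  1.09] [3.14058751e+00 5.26648248e-04 1.72752470e+00]
```

Call:
{"op": "step_arm", "data": {
  "plan": [
    {"dx": 0,"dy": -0.01,"dz": 0.085,"rx": 0,"ry": 0,"rz": 0,"claw": 1},
    {"dx": 0.07,"dy": 0,"dz": 0,"rx": 0,"ry": 0,"rz": 0,"claw": 1},
    {"dx": 0.015,"dy": 0,"dz": 0,"rx": 0,"ry": 0,"rz": 0,"claw": 1},
    {"dx": 0.015,"dy": 0,"dz": 0,"rx": 0,"ry": 0,"rz": 0,"claw": 1},
    {"dx": 0.015,"dy": 0,"dz": 0,"rx": 0,"ry": 0,"rz": 0,"claw": 1},
    {"dx": 0.015,"dy": 0,"dz": 0,"rx": 0,"ry": 0,"rz": 0,"claw": 1},
    {"dx": 0.015,"dy": 0,"dz": 0,"rx": 0,"ry": 0,"rz": 0,"claw": 1},
    {"dx": 0.015,"dy": 0,"dz": 0,"rx": 0,"ry": 0,"rz": 0,"claw": 1},
    {"dx": 0.01,"dy": 0,"dz": 0,"rx": 0,"ry": 0,"rz": 0,"claw": 1},
    {"dx": 0,"dy": 0,"dz": 0,"rx": 0,"ry": 0,"rz": 0,"claw": 1}
  ]
}}

```text
time_s: 16.55
ee_pos: [0.5177, -0.1267, 0.037]
eef_rot: [3.141, 0.0, 1.728]
force: [0.2, -2.4, 1.0]
grip_width: 0.0005
grip_force: 0.9
```

Run:
```python
from h import *
o=telemetry.get_obs();print(tj(o),o["force"].round(2),o["eef_rot"])
```

```text
[-21.  -98.4  37. ] [ 0.16 -2.37  1.03] [3.14144276e+00 1.69909069e-05 1.72773238e+00]
```

Call:
{"op": "step_arm", "data": {
  "plan": [
    {"dx": 0.008,"dy": 0,"dz": 0,"rx": 0,"ry": 0,"rz": 0,"claw": 1},
    {"dx": 0.007,"dy": 0,"dz": 0,"rx": 0,"ry": 0,"rz": 0,"claw": 1},
    {"dx": 0,"dy": 0,"dz": 0,"rx": 0,"ry": 0,"rz": 0,"claw": 1},
    {"dx": -0.05,"dy": 0,"dz": 0,"rx": 0,"ry": 0,"rz": 0,"claw": 1},
    {"dx": -0.1,"dy": 0,"dz": 0,"rx": 0,"ry": 0,"rz": 0,"claw": 1},
    {"dx": 0,"dy": -0.2,"dz": -0.1,"rx": 0,"ry": 0,"rz": 0,"claw": 1},
    {"dx": 0,"dy": -0.25,"dz": -0.25,"rx": 0,"ry": 0,"rz": 0,"claw": 1},
    {"dx": 0,"dy": 0,"dz": 0,"rx": 0,"ry": 0,"rz": 0,"claw": 1}
  ]
}}

```text
time_s: 17.35
ee_pos: [0.4746, -0.1483, 0.0739]
eef_rot: [3.14, 0.001, 1.727]
force: [0.3, 0.1, 0.7]
grip_width: 0.0004
grip_force: 0.0
```

Call:
{"op": "step_arm", "data": {
  "plan": [
    {"dx": 0.3,"dy": 0,"dz": 0,"rx": 0,"ry": 0,"rz": 0,"claw": 1},
    {"dx": 0.4,"dy": 0,"dz": 0,"rx": 0,"ry": 0,"rz": 0,"claw": 1},
    {"dx": 0.4,"dy": 0,"dz": 0,"rx": 0,"ry": 0,"rz": 0,"claw": 1},
    {"dx": 0.3,"dy": 0,"dz": 0,"rx": 0,"ry": 0,"rz": 0,"claw": 1},
    {"dx": 0.1,"dy": 0,"dz": 0,"rx": 0,"ry": 0,"rz": 0,"claw": 1},
    {"dx": 0,"dy": 0,"dz": 0,"rx": 0,"ry": 0,"rz": 0,"claw": 1},
    {"dx": 0,"dy": 0,"dz": 0,"rx": 0,"ry": 0,"rz": 0,"claw": 1}
  ]
}}

```text
time_s: 18.05
ee_pos: [0.4523, 0.0002, 0.0718]
eef_rot: [-3.141, 0.0, 1.727]
force: [0.1, 0.0, -1.3]
grip_width: 0.0008
grip_force: 0.0
```

Run:
```python
from h import *
p,o=wrist();print(o["time_s"],tj(o),o["eef_rot"],o["force"].round(2))
np.save("w3.npy",p,allow_pickle=True)
cv2.imwrite("pics/r6.png",np.hstack([rect(p,jo,ja,0.018,-80,0,85,130,10)[:300],])); cv2.imwrite("pics/r6.png",np.vstack([rect(p,jo,ja,0.018,-70,0,90,125,8),rect(p,jo,ja,0.028,-70,0,90,125,8)]))
for z,x0,x1 in((.018,-60,-40),(.018,-30,-10),(.028,-34,-26),(.028,-20,-10)):
    y,g=prof(p,z,x0,x1,100,120);print(z,x0,x1);print(" ".join(f"{a:.1f}:{b:.0f}" for a,b in zip(y[::2],g[::2])))
```

```text
18.05 [-65.7  37.1  71.8] [-3.14149972e+00  6.34050649e-05  1.72747667e+00] [ 0.07  0.   -1.3 ]
0.018 -60 -40
119.9:180 119.6:180 119.2:180 118.9:180 118.6:180 118.2:180 117.9:180 117.6:180 117.2:180 116.9:180 116.6:178 116.2:177 115.9:170 115.6:160 115.2:147 114.9:131 114.6:121 114.2:123 113.9:136 113.6:153 113.2:165 112.9:176 112.6:181 112.2:181 111.9:182 111.6:182 111.2:182 110.9:182 110.6:182 110.2:182 109.9:182 109.6:182 109.2:182 108.9:182 108.6:182 108.2:182 107.9:182 107.6:182 107.2:182 106.9:182 106.6:182 106.2:182 105.9:182 105.6:182 105.2:182 104.9:182 104.6:182 104.2:182 103.9:182 103.6:182 103.2:181 102.9:181 102.6:181 102.2:180 101.9:177 101.6:175 101.2:170 100.9:167 100.6:164 100.2:163
0.018 -30 -10
119.9:179 119.6:179 119.2:179 118.9:179 118.6:179 118.2:179 117.9:179 117.6:179 117.2:179 116.9:179 116.6:178 116.2:178 115.9:173 115.6:166 115.2:155 114.9:136 114.6:120 114.2:111 113.9:114 113.6:125 113.2:138 112.9:157 112.6:177 112.2:192 111.9:203 111.6:205 111.2:207 110.9:207 110.6:206 110.2:206 109.9:207 109.6:206 109.2:206 108.9:206 108.6:206 108.2:206 107.9:206 107.6:
[... 751 characters left out ...]
.9:206 102.6:206 102.2:206 101.9:206 101.6:206 101.2:206 100.9:206 100.6:206 100.2:206
0.028 -20 -10
119.9:183 119.6:183 119.2:183 118.9:183 118.6:183 118.2:183 117.9:183 117.6:183 117.2:183 116.9:183 116.6:182 116.2:182 115.9:178 115.6:170 115.2:159 114.9:140 114.6:123 114.2:115 113.9:119 113.6:130 113.2:143 112.9:163 112.6:181 112.2:197 111.9:204 111.6:205 111.2:206 110.9:205 110.6:206 110.2:206 109.9:206 109.6:206 109.2:206 108.9:206 108.6:206 108.2:206 107.9:206 107.6:206 107.2:206 106.9:206 106.6:206 106.2:206 105.9:206 105.6:205 105.2:206 104.9:206 104.6:205 104.2:205 103.9:205 103.6:205 103.2:205 102.9:205 102.6:205 102.2:205 101.9:205 101.6:205 101.2:205 100.9:205 100.6:205 100.2:205
```

View pics/r6.png

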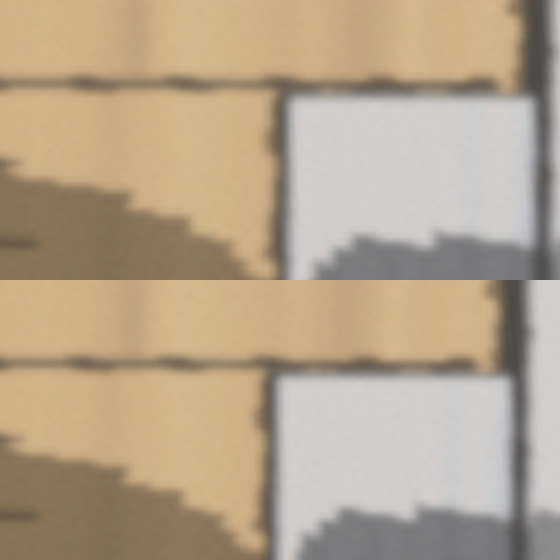

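The bar's end stands at about 113.0 against the line's middle at 114.5, agreeing with the pushes: about 1.4 mm to go. The seam to the fence is closed. Going back to the trailing end.

Call:
{"op": "step_arm", "data": {
  "plan": [
    {"dx": -0.3,"dy": 0,"dz": 0,"rx": 0,"ry": 0,"rz": 0,"claw": 1},
    {"dx": -0.4,"dy": 0,"dz": 0,"rx": 0,"ry": 0,"rz": 0,"claw": 1},
    {"dx": -0.4,"dy": 0,"dz": 0,"rx": 0,"ry": 0,"rz": 0,"claw": 1},
    {"dx": -0.3,"dy": 0,"dz": 0,"rx": 0,"ry": 0,"rz": 0,"claw": 1},
    {"dx": -0.08,"dy": 0,"dz": 0,"rx": 0,"ry": 0,"rz": 0,"claw": 1},
    {"dx": 0,"dy": 0.2,"dz": 0.15,"rx": 0,"ry": 0,"rz": 0,"claw": 1},
    {"dx": 0,"dy": 0.25,"dz": 0.2,"rx": 0,"ry": 0,"rz": 0,"claw": 1},
    {"dx": 0,"dy": 0,"dz": 0,"rx": 0,"ry": 0,"rz": 0,"claw": 1},
    {"dx": 0,"dy": 0,"dz": 0,"rx": 0,"ry": 0,"rz": 0,"claw": 1}
  ]
}}

```text
time_s: 19.0
ee_pos: [0.5194, -0.1382, 0.0363]
eef_rot: [-3.141, -0.001, 1.727]
force: [0.0, 0.1, -0.4]
grip_width: 0.0006
grip_force: 0.0
```

Run:
```python
from h import *
o=telemetry.get_obs();print(tj(o),o["force"].round(2),o["eef_rot"])
```

```text
[ -21.1 -110.    36.3] [ 0.01  0.14 -0.37] [-3.14065218e+00 -5.31743229e-04  1.72748050e+00]
```

Call:
{"op": "step_arm", "data": {
  "plan": [
    {"dx": 0.08,"dy": 0,"dz": -0.01,"rx": 0,"ry": 0,"rz": 0,"claw": 1},
    {"dx": 0.03,"dy": 0,"dz": 0,"rx": 0,"ry": 0,"rz": 0,"claw": 1},
    {"dx": 0.01,"dy": 0,"dz": 0,"rx": 0,"ry": 0,"rz": 0,"claw": 1},
    {"dx": 0.005,"dy": 0,"dz": 0,"rx": 0,"ry": 0,"rz": 0,"claw": 1},
    {"dx": 0.005,"dy": 0,"dz": 0,"rx": 0,"ry": 0,"rz": 0,"claw": 1},
    {"dx": 0.005,"dy": 0,"dz": 0,"rx": 0,"ry": 0,"rz": 0,"claw": 1},
    {"dx": 0,"dy": 0,"dz": 0,"rx": 0,"ry": 0,"rz": 0,"claw": 1}
  ]
}}

```text
time_s: 19.7
ee_pos: [0.5174, -0.125, 0.0381]
eef_rot: [3.141, 0.0, 1.728]
force: [-0.2, -2.0, 0.3]
grip_width: 0.0003
grip_force: 0.9
```

Run:
```python
from h import *
o=telemetry.get_obs();print(tj(o),o["force"].round(2),o["eef_rot"])
```

```text
[-21.  -96.7  38.1] [-0.17 -2.05  0.28] [3.14133612e+00 3.17032053e-04 1.72760206e+00]
```

Call:
{"op": "step_arm", "data": {
  "plan": [
    {"dx": 0.005,"dy": 0,"dz": 0,"rx": 0,"ry": 0,"rz": 0,"claw": 1},
    {"dx": 0.005,"dy": 0,"dz": 0,"rx": 0,"ry": 0,"rz": 0,"claw": 1},
    {"dx": 0.003,"dy": 0,"dz": 0,"rx": 0,"ry": 0,"rz": 0,"claw": 1},
    {"dx": 0,"dy": 0,"dz": 0,"rx": 0,"ry": 0,"rz": 0,"claw": 1}
  ]
}}

```text
time_s: 20.1
ee_pos: [0.5173, -0.1236, 0.0381]
eef_rot: [3.141, 0.0, 1.728]
force: [1.5, -2.7, 1.6]
grip_width: 0.0004
grip_force: 1.4
```

Run:
```python
from h import *
o=telemetry.get_obs();print(tj(o),o["force"].round(2),o["eef_rot"])
```

```text
[-20.9 -95.3  38.1] [ 1.52 -2.69  1.59] [3.14132699e+00 1.68004878e-04 1.72772100e+00]
```

Call:
{"op": "step_arm", "data": {
  "plan": [
    {"dx": -0.05,"dy": 0,"dz": 0,"rx": 0,"ry": 0,"rz": 0,"claw": 1},
    {"dx": -0.1,"dy": 0,"dz": 0,"rx": 0,"ry": 0,"rz": 0,"claw": 1},
    {"dx": 0,"dy": -0.2,"dz": 0,"rx": 0,"ry": 0,"rz": 0,"claw": 1},
    {"dx": 0,"dy": -0.25,"dz": 0,"rx": 0,"ry": 0,"rz": 0,"claw": 1},
    {"dx": 0,"dy": 0,"dz": 0,"rx": 0,"ry": 0,"rz": 0,"claw": 1},
    {"dx": 0.3,"dy": 0,"dz": 0,"rx": 0,"ry": 0,"rz": 0,"claw": 1},
    {"dx": 0.4,"dy": 0,"dz": 0,"rx": 0,"ry": 0,"rz": 0,"claw": 1},
    {"dx": 0.4,"dy": 0,"dz": 0,"rx": 0,"ry": 0,"rz": 0,"claw": 1},
    {"dx": 0.1,"dy": 0,"dz": 0,"rx": 0,"ry": 0,"rz": 0,"claw": 1},
    {"dx": 0,"dy": 0,"dz": 0,"rx": 0,"ry": 0,"rz": 0,"claw": 1}
  ]
}}

```text
time_s: 21.1
ee_pos: [0.4568, -0.0261, 0.0381]
eef_rot: [3.141, -0.0, 1.73]
force: [-0.2, 0.4, -0.5]
grip_width: 0.0007
grip_force: 0.0
```

Run:
```python
from h import *
o=telemetry.get_obs();print(tj(o),o["force"].round(2),o["eef_rot"])
```

```text
[-65.4  10.5  38.1] [-0.18  0.42 -0.52] [ 3.14130265e+00 -9.78442336e-06  1.72979662e+00]
```

Call:
{"op": "step_arm", "data": {
  "plan": [
    {"dx": 0,"dy": 0.1,"dz": 0,"rx": 0,"ry": 0,"rz": 0,"claw": 1},
    {"dx": 0,"dy": 0.07,"dz": 0,"rx": 0,"ry": 0,"rz": 0,"claw": 1},
    {"dx": 0,"dy": 0.01,"dz": 0,"rx": 0,"ry": 0,"rz": 0,"claw": 1},
    {"dx": 0,"dy": 0.005,"dz": 0,"rx": 0,"ry": 0,"rz": 0,"claw": 1},
    {"dx": 0,"dy": 0.005,"dz": 0,"rx": 0,"ry": 0,"rz": 0,"claw": 1}
  ]
}}

```text
time_s: 21.6
ee_pos: [0.475, -0.0242, 0.0378]
eef_rot: [-3.141, -0.0, 1.727]
force: [-0.3, -0.3, -0.0]
grip_width: 0.0004
grip_force: 0.0
```

Call:
{"op": "step_arm", "data": {
  "plan": [
    {"dx": 0,"dy": 0.004,"dz": 0,"rx": 0,"ry": 0,"rz": 0,"claw": 1},
    {"dx": 0,"dy": 0.004,"dz": 0,"rx": 0,"ry": 0,"rz": 0,"claw": 1}
  ]
}}

```text
time_s: 21.8
ee_pos: [0.4758, -0.0239, 0.038]
eef_rot: [-3.142, 0.0, 1.728]
force: [-0.1, 0.2, 0.2]
grip_width: 0.0005
grip_force: 0.0
```

Call:
{"op": "step_arm", "data": {
  "plan": [
    {"dx": 0,"dy": 0.005,"dz": 0,"rx": 0,"ry": 0,"rz": 0,"claw": 1},
    {"dx": 0,"dy": 0.003,"dz": 0,"rx": 0,"ry": 0,"rz": 0,"claw": 1}
  ]
}}

```text
time_s: 22.0
ee_pos: [0.4764, -0.0237, 0.0379]
eef_rot: [-3.141, -0.0, 1.728]
force: [-2.8, -1.1, 0.8]
grip_width: 0.0003
grip_force: 1.4
```

Call:
{"op": "step_arm", "data": {
  "plan": [
    {"dx": 0,"dy": 0.004,"dz": 0,"rx": 0,"ry": 0,"rz": 0,"claw": 1}
  ]
}}

```text
time_s: 22.1
ee_pos: [0.4767, -0.0236, 0.0379]
eef_rot: [-3.141, -0.0, 1.728]
force: [-3.3, -0.2, 1.9]
grip_width: 0.0006
grip_force: 1.7
```

Call:
{"op": "step_arm", "data": {
  "plan": [
    {"dx": 0,"dy": 0.003,"dz": 0,"rx": 0,"ry": 0,"rz": 0,"claw": 1}
  ]
}}

```text
time_s: 22.2
ee_pos: [0.477, -0.0235, 0.0379]
eef_rot: [-3.141, -0.0, 1.728]
force: [-5.3, -0.1, 2.0]
grip_width: 0.0007
grip_force: 2.9
```

Call:
{"op": "step_arm", "data": {
  "plan": [
    {"dx": 0,"dy": 0.003,"dz": 0,"rx": 0,"ry": 0,"rz": 0,"claw": 1},
    {"dx": 0,"dy": 0.003,"dz": 0,"rx": 0,"ry": 0,"rz": 0,"claw": 1}
  ]
}}

```text
time_s: 22.4
ee_pos: [0.4771, -0.0235, 0.0377]
eef_rot: [-3.139, -0.0, 1.728]
force: [-8.7, -2.0, 5.0]
grip_width: 0.0005
grip_force: 5.2
```

Call:
{"op": "step_arm", "data": {
  "plan": [
    {"dx": 0,"dy": 0.002,"dz": 0,"rx": 0,"ry": 0,"rz": 0,"claw": 1}
  ]
}}

```text
time_s: 22.5
ee_pos: [0.4771, -0.0235, 0.0377]
eef_rot: [-3.139, -0.0, 1.728]
force: [-10.3, -1.4, 6.2]
grip_width: 0.0006
grip_force: 5.8
```

Bears squarely at about 12 N. Back off and check the end against the line.

Call:
{"op": "step_arm", "data": {
  "plan": [
    {"dx": 0,"dy": -0.05,"dz": 0,"rx": 0,"ry": 0,"rz": 0,"claw": 1},
    {"dx": 0,"dy": -0.15,"dz": -0.1,"rx": 0,"ry": 0,"rz": 0,"claw": 1},
    {"dx": 0.25,"dy": 0,"dz": -0.2,"rx": 0,"ry": 0,"rz": 0,"claw": 1},
    {"dx": 0.03,"dy": 0,"dz": 0,"rx": 0,"ry": 0,"rz": 0,"claw": 1},
    {"dx": 0,"dy": 0,"dz": 0,"rx": 0,"ry": 0,"rz": 0,"claw": 1},
    {"dx": 0,"dy": 0,"dz": 0,"rx": 0,"ry": 0,"rz": 0,"claw": 1}
  ]
}}

```text
time_s: 23.1
ee_pos: [0.454, 0.0008, 0.0673]
eef_rot: [-3.141, -0.0, 1.728]
force: [0.6, 0.2, -0.2]
grip_width: 0.0006
grip_force: 0.0
```

Run:
```python
from h import *
p,o=wrist();print(o["time_s"],tj(o),o["eef_rot"],o["force"].round(2))
np.save("w4.npy",p,allow_pickle=True)
cv2.imwrite("pics/r7.png",np.vstack([rect(p,jo,ja,0.018,-70,0,90,125,8),rect(p,jo,ja,0.028,-70,0,90,125,8)]))
for z,x0,x1 in((.018,-60,-40),(.028,-34,-26),(.028,-20,-10)):
    y,g=prof(p,z,x0,x1,108,119);print(z,x0,x1);print(" ".join(f"{a:.1f}:{b:.0f}" for a,b in zip(y[::2],g[::2])))
```

```text
23.1 [-63.9  37.5  67.3] [-3.14131382e+00 -4.04904633e-05  1.72796348e+00] [ 0.65  0.25 -0.18]
0.018 -60 -40
118.9:180 118.6:180 118.2:180 117.9:180 117.6:180 117.2:180 116.9:179 116.6:179 116.2:175 115.9:169 115.6:159 115.2:140 114.9:126 114.6:120 114.2:126 113.9:140 113.6:155 113.2:171 112.9:177 112.6:180 112.2:182 111.9:182 111.6:182 111.2:182 110.9:182 110.6:182 110.2:182 109.9:182 109.6:182 109.2:182 108.9:182 108.6:182 108.2:182
0.028 -34 -26
118.9:176 118.6:176 118.2:176 117.9:176 117.6:176 117.2:176 116.9:175 116.6:175 116.2:173 115.9:169 115.6:166 115.2:163 114.9:166 114.6:178 114.2:192 113.9:202 113.6:205 113.2:207 112.9:206 112.6:206 112.2:206 111.9:206 111.6:206 111.2:206 110.9:206 110.6:206 110.2:206 109.9:205 109.6:206 109.2:206 108.9:206 108.6:206 108.2:206
0.028 -20 -10
118.9:183 118.6:184 118.2:184 117.9:183 117.6:183 117.2:183 116.9:183 116.6:182 116.2:180 115.9:174 115.6:168 115.2:164 114.9:164 114.6:175 114.2:191 113.9:202 113.6:205 113.2:207 112.9:207 112.6:207 112.2:207 111.9:206 111.6:206 111.2:206 110.9:206 110.6:206 110.2:206 109.9:206 109.6:206 109.2:206 108.9:206 108.6:206 108.2:206
```

View pics/r7.png

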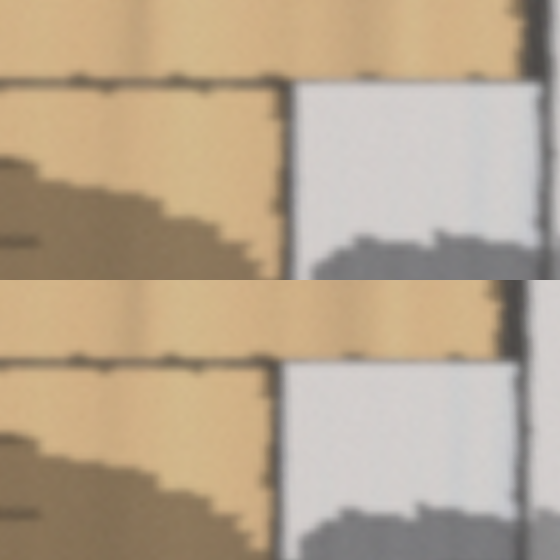

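The end face now stands on the middle of the line: row 82 in both, with a fit of about 0.1 mm past. The bar is flush at the fence. Now to the clamp handle.

Call:
{"op": "step_arm", "data": {
  "plan": [
    {"dx": 0,"dy": 0,"dz": -0.35,"rx": 0,"ry": 0,"rz": 0,"claw": 1},
    {"dx": 0,"dy": 0,"dz": -0.45,"rx": 0,"ry": 0,"rz": 0,"claw": 1},
    {"dx": 0,"dy": 0,"dz": -0.45,"rx": 0,"ry": 0,"rz": 0,"claw": 1},
    {"dx": 0,"dy": 0,"dz": -0.45,"rx": 0,"ry": 0,"rz": 0,"claw": 1},
    {"dx": 0.1,"dy": 0.25,"dz": 0,"rx": 0,"ry": 0,"rz": 0,"claw": 1},
    {"dx": 0.12,"dy": 0.35,"dz": 0,"rx": 0,"ry": 0,"rz": 0,"claw": 1},
    {"dx": 0.12,"dy": 0.35,"dz": 0,"rx": 0,"ry": 0,"rz": 0,"claw": 1},
    {"dx": 0.12,"dy": 0.35,"dz": 0,"rx": 0,"ry": 0,"rz": 0,"claw": 1},
    {"dx": 0,"dy": 0,"dz": 0,"rx": 0,"ry": 0,"rz": 0,"claw": 1},
    {"dx": 0,"dy": 0,"dz": 0,"rx": 0,"ry": 0,"rz": 0,"claw": 1}
  ]
}}

```text
time_s: 24.15
ee_pos: [0.5752, 0.0665, 0.2365]
eef_rot: [-3.139, -0.0, 1.728]
force: [-0.6, -0.6, 0.0]
grip_width: 0.0003
grip_force: 0.0
```

Run:
```python
from h import *
p,o=wrist();print(tj(o),o["force"].round(2),o["eef_rot"])
for n in("clamp_handle","handle_tip"):
  for d in viewer.recognise(n,p)[:2]:
    r=d["rect"];u=np.linspace(r[0],r[2],9)[1:-1];uu,vv=np.meshgrid(u,np.linspace(r[1],r[3],9)[1:-1])
    P=w(p,uu.ravel(),vv.ravel());k=P[:,2]>.08;q=P[k]
    d2=q[:,:2]-jo;c,s=np.cos(ja),np.sin(ja)
    J=np.c_[c*d2[:,0]+s*d2[:,1],-s*d2[:,0]+c*d2[:,1],q[:,2]]*1000
    print(n,round(d["score"],2),np.round(r),J[np.argsort(J[:,2])[::-1]][:14:2].round(0).tolist())
```

```text
[ 66.1  83.4 236.5] [-0.58 -0.6   0.02] [-3.13934576e+00 -1.47936856e-04  1.72785713e+00]
clamp_handle 0.59 [230. 168. 302. 206.] [[100.0, 90.0, 160.0], [100.0, 94.0, 156.0], [92.0, 87.0, 149.0], [102.0, 94.0, 140.0], [85.0, 88.0, 134.0], [85.0, 92.0, 133.0], [85.0, 95.0, 121.0]]
clamp_handle 0.51 [182. 175. 189. 186.] [[-17.0, 85.0, 86.0], [-17.0, 83.0, 86.0], [-17.0, 90.0, 83.0], [-20.0, 84.0, 82.0], [-21.0, 86.0, 82.0], [-22.0, 84.0, 82.0], [-21.0, 84.0, 82.0]]
handle_tip 0.87 [230. 173. 298. 208.] [[67.0, 161.0, 397.0], [97.0, 83.0, 159.0], [98.0, 94.0, 152.0], [90.0, 83.0, 147.0], [90.0, 92.0, 144.0], [91.0, 94.0, 137.0], [83.0, 87.0, 128.0]]
```

Call:
{"op": "step_arm", "data": {
  "plan": [
    {"dx": 0.03,"dy": 0,"dz": 0.3,"rx": 0,"ry": 0,"rz": 0,"claw": 1},
    {"dx": 0,"dy": 0,"dz": 0.3,"rx": 0,"ry": 0,"rz": 0,"claw": 1},
    {"dx": 0,"dy": 0,"dz": 0.15,"rx": 0,"ry": 0,"rz": 0,"claw": 1},
    {"dx": 0,"dy": 0,"dz": 0,"rx": 0,"ry": 0,"rz": 0,"claw": 1},
    {"dx": 0,"dy": 0.06,"dz": 0,"rx": 0,"ry": 0,"rz": 0,"claw": 1},
    {"dx": 0,"dy": 0.03,"dz": 0,"rx": 0,"ry": 0,"rz": 0,"claw": 1},
    {"dx": 0,"dy": 0.02,"dz": 0,"rx": 0,"ry": 0,"rz": 0,"claw": 1},
    {"dx": 0,"dy": 0.02,"dz": 0,"rx": 0,"ry": 0,"rz": 0,"claw": 1},
    {"dx": 0,"dy": 0.02,"dz": 0,"rx": 0,"ry": 0,"rz": 0,"claw": 1}
  ]
}}

```text
time_s: 25.2
ee_pos: [0.5898, 0.0722, 0.1632]
eef_rot: [3.141, 0.0, 1.728]
force: [0.1, -0.0, 0.1]
grip_width: 0.0007
grip_force: 0.2
```

Run:
```python
from h import *
o=telemetry.get_obs();print(tj(o),o["force"].round(2),o["eef_rot"])
```

```text
[ 81.4  86.7 163.2] [ 0.1  -0.04  0.12] [3.14135659e+00 5.69177919e-05 1.72772055e+00]
```

Just at contact. Now I follow the handle's arc.

Call:
{"op": "step_arm", "data": {
  "plan": [
    {"dx": 0,"dy": 0.03,"dz": 0.015,"rx": 0,"ry": 0,"rz": 0,"claw": 1},
    {"dx": 0,"dy": 0.04,"dz": 0.02,"rx": 0,"ry": 0,"rz": 0,"claw": 1},
    {"dx": 0,"dy": 0.042,"dz": 0.024,"rx": 0,"ry": 0,"rz": 0,"claw": 1},
    {"dx": 0,"dy": 0.042,"dz": 0.026,"rx": 0,"ry": 0,"rz": 0,"claw": 1}
  ]
}}

```text
time_s: 25.6
ee_pos: [0.6051, 0.0746, 0.1541]
eef_rot: [-3.141, -0.0, 1.728]
force: [1.3, -0.0, 1.0]
grip_width: 0.0009
grip_force: 0.2
```

Call:
{"op": "step_arm", "data": {
  "plan": [
    {"dx": 0,"dy": 0.034,"dz": 0.024,"rx": 0,"ry": 0,"rz": 0,"claw": 1},
    {"dx": 0,"dy": 0.034,"dz": 0.024,"rx": 0,"ry": 0,"rz": 0,"claw": 1},
    {"dx": 0,"dy": 0.034,"dz": 0.026,"rx": 0,"ry": 0,"rz": 0,"claw": 1},
    {"dx": 0,"dy": 0.034,"dz": 0.028,"rx": 0,"ry": 0,"rz": 0,"claw": 1}
  ]
}}

```text
time_s: 26.0
ee_pos: [0.6185, 0.0768, 0.144]
eef_rot: [3.142, 0.0, 1.728]
force: [0.4, 0.5, -0.1]
grip_width: 0.0004
grip_force: 0.1
```

Run:
```python
from h import *
o=telemetry.get_obs();print(tj(o),o["force"].round(2),o["eef_rot"])
```

```text
[110.4  86.7 144. ] [ 0.42  0.51 -0.09] [3.14159203e+00 4.92265736e-06 1.72771014e+00]
```

Call:
{"op": "step_arm", "data": {
  "plan": [
    {"dx": 0,"dy": 0.03,"dz": 0.03,"rx": 0,"ry": 0,"rz": 0,"claw": 1},
    {"dx": 0,"dy": 0.03,"dz": 0.03,"rx": 0,"ry": 0,"rz": 0,"claw": 1},
    {"dx": 0,"dy": 0.03,"dz": 0.03,"rx": 0,"ry": 0,"rz": 0,"claw": 1},
    {"dx": 0,"dy": 0.03,"dz": 0.03,"rx": 0,"ry": 0,"rz": 0,"claw": 1}
  ]
}}

```text
time_s: 26.4
ee_pos: [0.6303, 0.0786, 0.1319]
eef_rot: [-3.141, 0.0, 1.728]
force: [0.4, 0.3, 0.7]
grip_width: 0.0004
grip_force: 0.1
```

Call:
{"op": "step_arm", "data": {
  "plan": [
    {"dx": 0,"dy": 0.024,"dz": 0.034,"rx": 0,"ry": 0,"rz": 0,"claw": 1},
    {"dx": 0,"dy": 0.024,"dz": 0.034,"rx": 0,"ry": 0,"rz": 0,"claw": 1},
    {"dx": 0,"dy": 0.024,"dz": 0.034,"rx": 0,"ry": 0,"rz": 0,"claw": 1},
    {"dx": 0,"dy": 0.024,"dz": 0.034,"rx": 0,"ry": 0,"rz": 0,"claw": 1}
  ]
}}

```text
time_s: 26.8
ee_pos: [0.6397, 0.0801, 0.1183]
eef_rot: [-3.142, -0.0, 1.728]
force: [-0.5, 0.0, -0.2]
grip_width: 0.0006
grip_force: 0.2
```

Run:
```python
from h import *
p,o=wrist();print(tj(o),o["force"].round(2))
for d in viewer.recognise("clamp_handle",viewer.camera("scene"))[:2]:print(d)
p=viewer.camera("top")
for d in viewer.recognise("clamp_handle",p)[:2]:print(d)
```

```text
[131.9  86.7 118.3] [-0.52  0.   -0.23]
```

Call:
{"op": "step_arm", "data": {
  "plan": [
    {"dx": 0,"dy": 0.018,"dz": 0.038,"rx": 0,"ry": 0,"rz": 0,"claw": 1},
    {"dx": 0,"dy": 0.018,"dz": 0.038,"rx": 0,"ry": 0,"rz": 0,"claw": 1},
    {"dx": 0,"dy": 0.018,"dz": 0.038,"rx": 0,"ry": 0,"rz": 0,"claw": 1},
    {"dx": 0,"dy": 0.016,"dz": 0.036,"rx": 0,"ry": 0,"rz": 0,"claw": 1}
  ]
}}

```text
time_s: 27.45
ee_pos: [0.6467, 0.0812, 0.1034]
eef_rot: [3.141, 0.0, 1.728]
force: [-0.6, -0.2, 2.7]
grip_width: 0.0002
grip_force: 1.0
```

Call:
{"op": "step_arm", "data": {
  "plan": [
    {"dx": 0,"dy": 0.012,"dz": 0.03,"rx": 0,"ry": 0,"rz": 0,"claw": 1},
    {"dx": 0,"dy": 0.01,"dz": 0.03,"rx": 0,"ry": 0,"rz": 0,"claw": 1},
    {"dx": 0,"dy": 0.006,"dz": 0.025,"rx": 0,"ry": 0,"rz": 0,"claw": 1},
    {"dx": 0,"dy": 0.004,"dz": 0.025,"rx": 0,"ry": 0,"rz": 0,"claw": 1}
  ]
}}

```text
time_s: 27.85
ee_pos: [0.6496, 0.0817, 0.0923]
eef_rot: [-3.141, -0.0, 1.728]
force: [0.1, 0.5, 1.2]
grip_width: 0.0003
grip_force: 0.3
```

Run:
```python
from h import *
o=telemetry.get_obs();print(tj(o),o["force"].round(2),o["eef_rot"])
p=viewer.camera("scene");save(p,"s8.png",(190,140,310,230),6)
```

```text
[141.9  86.7  92.3] [0.08 0.48 1.21] [-3.14128095e+00 -5.91370549e-05  1.72772320e+00]
```

Force of about 3 N at 15°, so the linkage is being driven. Next, the last degrees, gently.

Call:
{"op": "step_arm", "data": {
  "plan": [
    {"dx": 0,"dy": 0.004,"dz": 0.02,"rx": 0,"ry": 0,"rz": 0,"claw": 1},
    {"dx": 0,"dy": 0.003,"dz": 0.02,"rx": 0,"ry": 0,"rz": 0,"claw": 1},
    {"dx": 0,"dy": 0.003,"dz": 0.02,"rx": 0,"ry": 0,"rz": 0,"claw": 1},
    {"dx": 0,"dy": 0.002,"dz": 0.02,"rx": 0,"ry": 0,"rz": 0,"claw": 1}
  ]
}}

```text
time_s: 28.3
ee_pos: [0.6508, 0.0819, 0.0844]
eef_rot: [-3.141, 0.0, 1.728]
force: [0.1, -0.2, -0.2]
grip_width: 0.0003
grip_force: 0.0
```

Call:
{"op": "step_arm", "data": {
  "plan": [
    {"dx": 0,"dy": 0,"dz": 0.01,"rx": 0,"ry": 0,"rz": 0,"claw": 1},
    {"dx": 0,"dy": 0,"dz": 0.01,"rx": 0,"ry": 0,"rz": 0,"claw": 1},
    {"dx": 0,"dy": 0,"dz": 0.01,"rx": 0,"ry": 0,"rz": 0,"claw": 1}
  ]
}}

```text
time_s: 28.6
ee_pos: [0.6508, 0.0818, 0.0816]
eef_rot: [3.142, 0.0, 1.728]
force: [-0.6, 0.8, -0.2]
grip_width: 0.0003
grip_force: 0.0
```

Call:
{"op": "step_arm", "data": {
  "plan": [
    {"dx": 0,"dy": 0,"dz": 0.007,"rx": 0,"ry": 0,"rz": 0,"claw": 1},
    {"dx": 0,"dy": 0,"dz": 0.007,"rx": 0,"ry": 0,"rz": 0,"claw": 1}
  ]
}}

```text
time_s: 28.8
ee_pos: [0.6508, 0.0819, 0.0802]
eef_rot: [3.142, 0.0, 1.728]
force: [-0.0, 0.3, -0.3]
grip_width: 0.0004
grip_force: 0.0
```

Call:
{"op": "step_arm", "data": {
  "plan": [
    {"dx": 0,"dy": 0,"dz": 0.008,"rx": 0,"ry": 0,"rz": 0,"claw": 1},
    {"dx": 0,"dy": 0,"dz": 0.006,"rx": 0,"ry": 0,"rz": 0,"claw": 1}
  ]
}}

```text
time_s: 29.0
ee_pos: [0.6509, 0.0819, 0.0796]
eef_rot: [3.141, 0.0, 1.728]
force: [-5.5, -1.0, 9.8]
grip_width: 0.0004
grip_force: 5.0
```

Call:
{"op": "step_arm", "data": {
  "plan": [
    {"dx": 0,"dy": 0,"dz": 0.004,"rx": 0,"ry": 0,"rz": 0,"claw": 1},
    {"dx": 0,"dy": 0,"dz": 0.003,"rx": 0,"ry": 0,"rz": 0,"claw": 1}
  ]
}}

```text
time_s: 29.2
ee_pos: [0.6509, 0.0819, 0.0795]
eef_rot: [3.141, 0.0, 1.728]
force: [-5.9, -0.9, 13.8]
grip_width: 0.0005
grip_force: 6.7
```

Firm stop at the level position, so it is locked. Retreat and check.

Call:
{"op": "step_arm", "data": {
  "plan": [
    {"dx": 0,"dy": 0,"dz": -0.05,"rx": 0,"ry": 0,"rz": 0,"claw": 1},
    {"dx": 0,"dy": 0,"dz": -0.3,"rx": 0,"ry": 0,"rz": 0,"claw": 1},
    {"dx": 0,"dy": 0,"dz": -0.45,"rx": 0,"ry": 0,"rz": 0,"claw": 1},
    {"dx": 0,"dy": 0,"dz": -0.45,"rx": 0,"ry": 0,"rz": 0,"claw": 1},
    {"dx": -0.1,"dy": -0.4,"dz": -0.1,"rx": 0,"ry": 0,"rz": 0,"claw": 1},
    {"dx": -0.1,"dy": -0.45,"dz": 0,"rx": 0,"ry": 0,"rz": 0,"claw": 1},
    {"dx": -0.1,"dy": -0.45,"dz": 0,"rx": 0,"ry": 0,"rz": 0,"claw": 1},
    {"dx": -0.1,"dy": -0.45,"dz": 0,"rx": 0,"ry": 0,"rz": 0,"claw": 1},
    {"dx": 0,"dy": 0,"dz": 0,"rx": 0,"ry": 0,"rz": 0,"claw": 1},
    {"dx": 0,"dy": 0,"dz": 0,"rx": 0,"ry": 0,"rz": 0,"claw": 1}
  ]
}}

```text
time_s: 30.2
ee_pos: [0.4843, 0.0148, 0.214]
eef_rot: [3.14, 0.0, 1.727]
force: [1.3, 0.8, -0.5]
grip_width: 0.0002
grip_force: 0.0
```

Run:
```python
from h import *
p,o=wrist();print(o["time_s"],tj(o),o["force"].round(2))
np.save("w5.npy",p,allow_pickle=True)
a=rect(p,jo,ja,0.028,-80,180,60,130,3)
b=rect(p,jo,ja,0.028,-50,0,85,130,6); b=cv2.copyMakeBorder(b,0,0,0,a.shape[1]-b.shape[1],cv2.BORDER_CONSTANT)
cv2.imwrite("pics/r9.png",np.vstack([a,b]))
for z,x0,x1 in((.018,-65,-45),(.028,-33,-28),(.028,-20,-10)):
    y,g=prof(p,z,x0,x1,108,119);print(z,x0,x1);print(" ".join(f"{a:.1f}:{b:.0f}" for a,b in zip(y[::3],g[::3])))
```

```text
30.2 [-31.8  46.6 214. ] [ 1.33  0.8  -0.53]
0.018 -65 -45
118.9:155 118.4:144 117.9:137 117.4:129 116.9:121 116.4:117 115.9:110 115.4:102 114.9:99 114.4:103 113.9:111 113.4:118 112.9:121 112.4:123 111.9:124 111.4:123 110.9:123 110.4:123 109.9:123 109.4:123 108.9:123 108.4:123
0.028 -33 -28
118.9:186 118.4:185 117.9:186 117.4:184 116.9:180 116.4:174 115.9:165 115.4:158 114.9:158 114.4:167 113.9:173 113.4:168 112.9:159 112.4:148 111.9:141 111.4:134 110.9:131 110.4:130 109.9:129 109.4:129 108.9:129 108.4:129
0.028 -20 -10
118.9:191 118.4:191 117.9:191 117.4:188 116.9:184 116.4:179 115.9:171 115.4:164 114.9:168 114.4:182 113.9:198 113.4:209 112.9:212 112.4:215 111.9:215 111.4:214 110.9:213 110.4:212 109.9:209 109.4:205 108.9:202 108.4:199
```

View pics/r9.png

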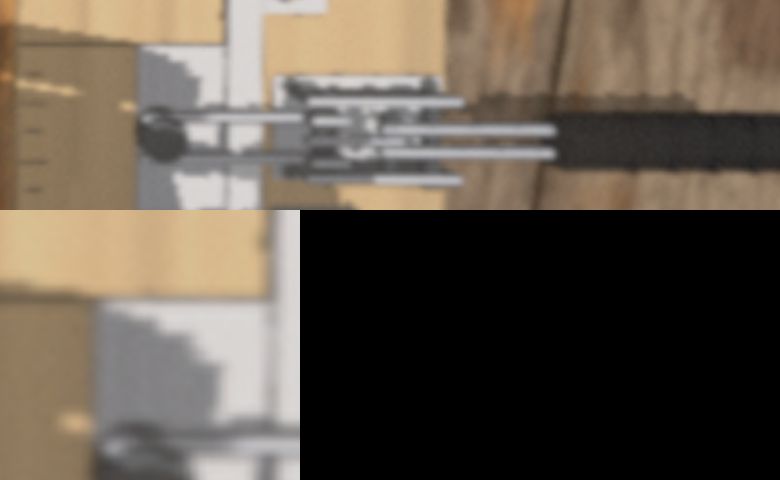

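The handle lies level along +x, the foot at (162,135) is on the bar, the bar's end coincides with the line (row 43), and the bar sits flush with the fence.

```bash
python3 -c "
from h import *
print(hand_in())"
```

```text
the job is handed in; nothing more can be done
None
```

The job is handed in: the bar is flush against the fence, its end stands on the scribed line to within about half a millimetre by the camera, and the toggle clamp is locked down on it; no force I read at the end of a move passed 18 N.

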